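# Fit a clean filter and snap the clip cover onto its housing

## Robot

A 7-joint arm with a two-finger parallel gripper is mounted at the origin on the work surface. World frame = base frame: x ahead of the robot, y to its left, z up, the work surface at z = 0. Lengths are in m, angles in rad, forces in N, time in s.
With the tool pointing down it reaches from about 0.425 to 1.025 m from the base axis. Payload 9.4 kg.
Tool frame: the origin (TCP) lies between the finger pads; the fingertips stand 22 mm ahead of it and the grasp point (between the pads) lies 3 mm ahead of it; z points along the fingers, y is the direction in which the jaws open and shut (so a half turn about z gives the same grasp; the last joint's range is limited). The gripper opens to 93 mm and grips with 3 to 60 N. Pads are 15 mm wide; open, the fingers measure 128 mm over their backs; the gripper's body (75 mm by 188 mm) begins 65 mm behind the grasp point.
Start: joints at [-1.294, 0.599, -0.003, 1.599, 0.002, 0.943, -0.08], TCP at [0.251, 0.68, 0.212] pointing down, gripper open.
Joint ranges: [-2.57, 2.57], [-0.35, 1.97], [-1.29, 1.29], [0.11, 2.56], [-1.05, 4.19], [0.11, 1.86], [-2.63, 2.63]. Speed limits (rad/s): [2.22, 2.22, 3.01, 3.01, 3.14, 3.14, 3.14].

## Interface

Orientations are given as a unit quaternion [x, y, z, w].
In Python, from workcell import status, eyes, job gives the robot as it stands. The module is installed in compiled form; this text tells all that it offers.
- The arm moves only by the tool drive_tool, never from a script. Its argument "moves" is a list of rows, each an object of numbers: "ax", "ay", "az": the turn, a rotation vector about the tool's x, y, z in degrees; "tx", "ty", "tz": the shift along the tool's x, y, z in m; "claw": the closure, from 0 (fully open) to 1 (shut). A call has exactly 8 rows; each row is the pose to reach, as a shift and turn from the pose measured when the call began, along the tool's axes at that moment; what a row does not reach only later rows make up. A row lasts 1/8 s, in which the tool goes at most 62.5 mm and 10.7 degrees, less where a joint would pass 70% of its speed; a pose out of reach is approached as far as the arm can. A call with a gripper value outside its range is refused whole. The fingers move at their own pace and stop on an object; "grip_force" is the grip in N (left out, the last holds). Time passes only in rows, so rows that repeat a pose let the fingers close, or fill a call up. It gives the time, the measured TCP pose, the force and the opening at its end, in the units of the state.
- status.observe(): the state, without advancing time (a new reading comes with each control period).
- eyes.snapshot(name): name is "side" or "top" or "wrist"; returns a dict with "color" (420x560x3 uint8, red, green, blue), "intrinsics" (3x3 intrinsics, pixels), "D" ([k1, k2, p1, p2, k3] as OpenCV has them; the pictures are not rectified), "R" (3x3) and "t" (3): a world point X has camera coordinates R X + t; the wrist camera has in their place "hand_eye" (4x4, takes a point from camera to tool coordinates, whose origin is the TCP and whose axes are the flange's). Camera axes: x right, y down, z forward; pixel columns grow to the right and rows downward; lengths in m; the calibration is good to about 2 mm. A picture is of the moment at which its call begins: read the wrist's pose just before it. There is no depth.
- job.finish_job(): hands the job in, once; it reports no verdict.
The state is a dict: "time": time; "joint_pos": joint angles; "qvel": joint speeds; "joint_efforts": joint torques, N m; "tcp_pos": TCP position; "ee_rot": TCP orientation; "ft_force": force on the tool from outside, world axes, zero at the start; "ft_torque": the same for the moment, N m; "finger_gap": finger opening in m.
Only numpy, scipy, OpenCV 4.12 (cv2) and the standard library are available. Lean on these libraries where they do the work, as an engineer would, in place of code of your own. Each camera call takes 0.05 s, during which the arm holds its last target.

## Task

Drop the clean white filter cassette into the open blue filter housing so that it sits flat on the bottom, then put the orange cover on the housing and press it straight down until both of its black clip arms snap under the yellow rim and the cover is fully home. Leave the clogged brown cassette where it lies.

Things in the scene. Friction and masses are not known exactly. Their poses are not given: they have to be found in the camera images.
- housing_mouth (a point): Centre of the open mouth of the blue filter housing, level with the top of its yellow rim, 60 mm above the table. Fixed, upright, yaw varies; z up. The straight-walled well is 60 mm along x, 80 mm along y and 48 mm deep. At the two y ends the rim overhangs outwards to 50 mm from the centre and is 7 mm thick. Pipe stubs stick out along x to 70 mm, centred 30 mm above the table.
- clean_center (a point): Clean filter cassette, white with pale pleats: its centre, 23 mm above its underside (46 mm tall in all). Body 54 mm along x, 72 mm along y, 22 mm tall; z up; about 70 g. It fits the well with its x and y along the housing's, either way round, with 3 to 4 mm of play a side. Seated on the well floor, this point is 25 mm below the mouth.
- clean_tab (a point): Centre of the clean cassette's upright pull tab, 11 mm above the cassette's centre. The tab is 36 mm along x, 12 mm thick along y (gripped across y), 24 mm tall, on the middle of the body. Seated, its top is 2 mm below the mouth. A wide-open gripper is wider than the well: grip the top 15 mm of the tab and let go by opening only a little.
- clogged_center (a point): The clogged cassette, the same shape and size but brown with black pleats; not to be used or moved. This point is its centre, 23 mm above its underside.
- cover_center (a point): Orange cover: its centre, 29 mm above its lowest points (58 mm tall in all). Plate 74 mm along x, 104 mm along y, 8 mm thick (from 7 mm below to 1 mm above this point). Four tapered feet reach 22 mm below the plate and enter the well's corners with 1.5 mm of play a side; on the table it stands on them. z up; about 120 g. Fits with x and y along the housing's, either way round.
- cover_grip (a point): Centre of the black grip bar on the middle of the cover's plate, 15 mm above the cover's centre: 40 mm along x, 16 mm thick along y (gripped across y), 28 mm tall. The plate beside it is free, so fingertips may push on it there. Fully home, the plate lies on the rim, with the cover's centre 7 mm above the mouth.
- clip_a (a joint): Sprung clip arm at the cover's +y end, hanging to 18 mm below the plate: 0 when straight (free, or snapped under the rim), about 0.25 rad when spread by the rim. Both clips meet the rim about 15 mm before the cover is home; pushing them over it takes roughly 4 to 15 N in all (more on some starts than on others), and about 1 mm before home they snap under it.
- clip_b (a joint): Clip arm at the cover's -y end: the same.
There are look-alikes about, which are no part of the job. What is meant by the part that bears clean_center is not red, and is the larger of those in its own colour.

How it is judged:
By the outcome, as a careful person would: the job done as asked, in the order asked, and still so for the second after the job is handed in, with the robot touching nothing.
It also fails if it takes over 64 s, if anything falls off the work surface, if the arm or the gripper's body presses on something with over 40 N, if the wrist force passes 120 N, or if a joint passes its speed limit or range.

## Working session

There is one attempt and no reset: what is moved stays moved. The work goes in short steps, Python scripts to look and compute and a tool call to move; the robot and the scene stay as the last step left them, time stands still between calls to the robot, and variables do not carry over. Pictures are saved under pics/ and viewed, and the job is handed in when it is done.

Besides the shell and the picture viewer there is one more tool, called after "Call:" in YAML: its name, and indented under it one key for each argument. drive_tool: Moves the arm, as the interface text tells. Its arguments: {"type":"object","properties":{"moves":{"type":"array"},"grip_force":{"type":"number"}},"required":["moves"]}

```bash
mkdir -p pics; python3 - <<'E'
from workcell import status, eyes
import cv2,pickle
s=status.observe(); print({k:s[k] for k in s})
d={}
for n in("side","top","wrist"):
    c=eyes.snapshot(n); d[n]=c; cv2.imwrite(f"pics/{n}0.png",c["color"][:,:,::-1])
    print(n,{k:v for k,v in c.items() if k!="color"})
d['s']=s
pickle.dump(d,open("d0.pkl","wb"))
E
```

```text
{'time': 0.0, 'joint_pos': array([-1.29368368,  0.60012973, -0.00252306,  1.60009893,  0.00180511,
        0.94293243, -0.07980279]), 'qvel': array([ 4.27798761e-06,  5.98023953e-04,  1.71035319e-05, -1.13425207e-04,
       -5.89607302e-04,  8.65860767e-04,  1.03730596e-03]), 'joint_efforts': array([-1.52333985e-03, -7.65061712e+01,  1.49668168e+00, -2.52361572e+01,
       -5.25157247e-02,  1.64754322e-02,  1.36255258e-04]), 'tcp_pos': array([0.25105542, 0.67961662, 0.21066801]), 'ee_rot': array([ 1.75964296e-01,  9.84396238e-01, -7.81084024e-04, -5.88429275e-05]), 'ft_force': array([ 1.12608517, -0.56145758, -0.83797531]), 'ft_torque': array([-0.02989434, -0.02838141, -0.00731454]), 'finger_gap': 0.09289345108541017}
side {'intrinsics': array([[432.88714423,   0.        , 274.54989554],
       [  0.        , 432.88714423, 208.70243133],
       [  0.        ,   0.        ,   1.        ]]), 'D': array([0.04579277, 0.        , 0.        , 0.        , 0.        ]), 'R': array([[-0.94842651, -0.31679597, -0.0112902 ],
       [-0.24609956,  0.75828942, -0.60368217],
       [ 0.19980532, -
[... 438 characters left out ...]
05149937, -0.03910614, -0.99790707]]), 't': array([-0.03230565,  0.5169713 ,  0.95594144])}
wrist {'intrinsics': array([[369.42928057,   0.        , 273.96760311],
       [  0.        , 369.42928057, 211.01585229],
       [  0.        ,   0.        ,   1.        ]]), 'D': array([-0.05697919,  0.        ,  0.        ,  0.        ,  0.        ]), 'hand_eye': array([[-5.85459887e-04, -9.59946642e-01, -2.80182265e-01,
         7.80587866e-02],
       [ 9.99999822e-01, -5.94670058e-04, -5.21384080e-05,
         2.69593995e-04],
       [-1.16565914e-04, -2.80182246e-01,  9.59946819e-01,
        -1.72839896e-01],
       [ 0.00000000e+00,  0.00000000e+00,  0.00000000e+00,
         1.00000000e+00]])}
```

View pics/top0.png

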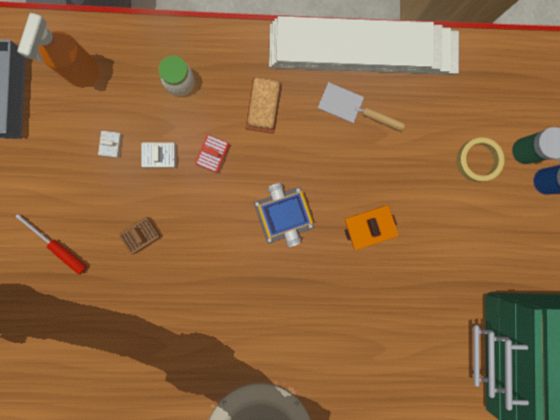

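View pics/side0.png

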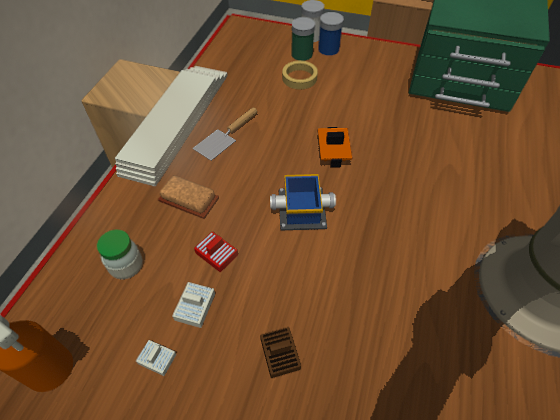

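View pics/wrist0.png

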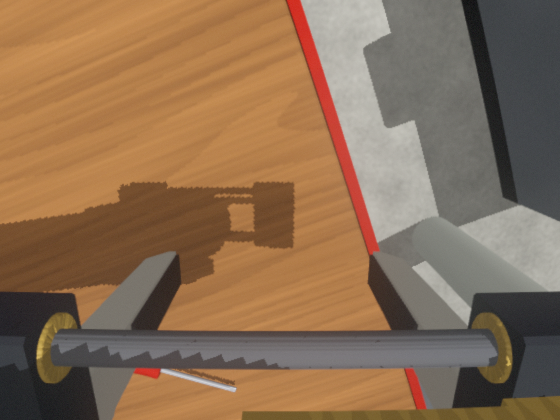

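Candidates for the clean cassette in the top view: the small white one (109,144), the larger white one (158,155), the red one with white pleats (212,153) and the brown clogged one (140,235). By the description it's the larger white one at (158,155). The housing is at (285,215) and the cover at (372,228). Next I'll check close crops.

```bash
cat >h.py <<'E'
import numpy as np,cv2,pickle
from scipy.spatial.transform import Rotation as Ro
def ext(c,s=None):
    # returns cam centre, R cam->world
    if 'R' in c: return -c['R'].T@c['t'], c['R'].T
    H=c['hand_eye'];Rt=Ro.from_quat(s['ee_rot']).as_matrix()
    return Rt@H[:3,3]+s['tcp_pos'], Rt@H[:3,:3]
def rays(c,px,s=None):
    u=cv2.undistortPoints(np.array(px,float).reshape(-1,1,2),c['intrinsics'],c['D'])[:,0]
    o,R=ext(c,s); return o,np.c_[u,np.ones(len(u))]@R.T
def onz(c,px,z,s=None):
    o,d=rays(c,px,s); return o+d*((z-o[2])/d[:,2])[:,None]
def proj(c,X,s=None):
    o,R=ext(c,s); Rw=R.T
    return cv2.projectPoints(np.array(X,float).reshape(-1,1,3),cv2.Rodrigues(Rw)[0],-Rw@o,c['intrinsics'],c['D'])[0][:,0]
E
python3 - <<'E'
from h import *
d=pickle.load(open("d0.pkl","rb"))
t=d['top']['color'][:,:,::-1];s=d['side']['color'][:,:,::-1]
def cr(im,x,y,w=40,k=5): return cv2.resize(im[y-w:y+w,x-w:x+w],None,fx=k,fy=k,interpolation=cv2.INTER_CUBIC)
cv2.imwrite("pics/c1.png",np.hstack([cr(t,140,150,40,5),cr(s,180,330,50,4)]))
cv2.imwrite("pics/c2.png",np.hstack([cr(t,285,215),cr(t,372,228)]))
E
```

```text
(no output)
```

View pics/c1.png

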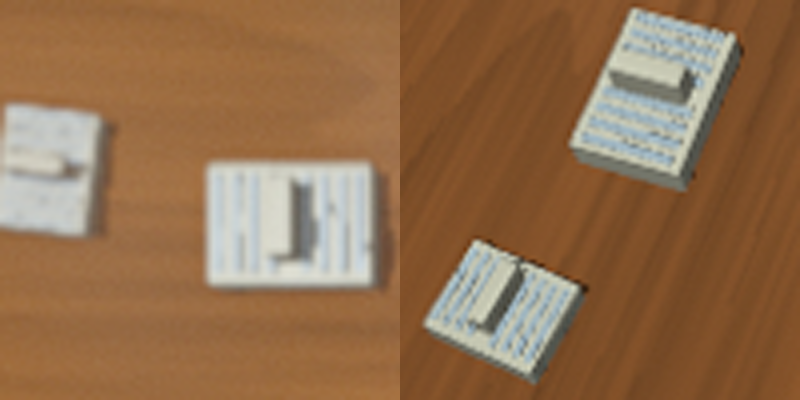

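View pics/c2.png

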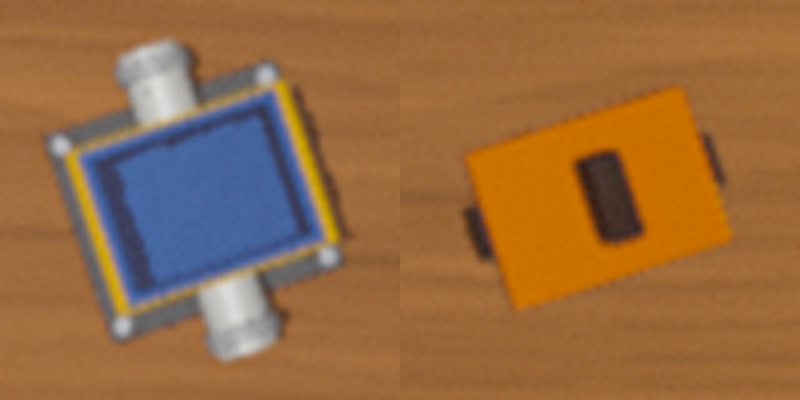

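The crop confirms it: the larger white cassette at top (158,155) measures about 35x25 px, against 20x26 px for the small one. Its tab runs along image-vertical. Measuring now.

```bash
cat >>h.py <<'E'
def blob(im,lo,hi,near=None,roi=None):
    hsv=cv2.cvtColor(im,cv2.COLOR_RGB2HSV); m=cv2.inRange(hsv,lo,hi)
    if roi: 
        z=np.zeros_like(m); x0,y0,x1,y1=roi; z[y0:y1,x0:x1]=m[y0:y1,x0:x1]; m=z
    m=cv2.morphologyEx(m,cv2.MORPH_CLOSE,np.ones((5,5)))
    cs,_=cv2.findContours(m,cv2.RETR_EXTERNAL,cv2.CHAIN_APPROX_NONE)
    c=max(cs,key=cv2.contourArea)
    return c[:,0].astype(float)
def rect(c,px,z,s=None):
    P=onz(c,px,z,s)[:,:2]
    (x,y),(w,h),a=cv2.minAreaRect((P*1000).astype(np.float32))
    if w>h: L,W,a=w,h,a
    else: L,W,a=h,w,a+90
    a=(a+90)%180-90
    return np.array([x,y])/1000,L,W,a   # a = direction of long axis deg
E
python3 - <<'E'
from h import *
d=pickle.load(open("d0.pkl","rb")); t=d['top'];im=t['color']
W=((0,0,130),(179,90,255))
for n,b,z in (("clean",blob(im,*W,roi=(135,135,182,175)),.022),("small",blob(im,*W,roi=(90,125,130,165)),.015),
  ("cover",blob(im,(5,180,120),(20,255,255),roi=(340,195,410,260)),.030),
  ("rim",blob(im,(21,150,100),(35,255,255),roi=(240,180,325,250)),.060),
  ("brown",blob(im,(0,0,0),(25,255,95),roi=(115,212,165,258)),.022)):
    print(n,rect(t,b,z),cv2.boundingRect(b.astype(np.int32)))
print(onz(t,[(158,155)],.022))
E
```

```text
clean (array([0.62117322, 0.24058568]), 72.67265319824219, 56.177345275878906, -88.02520298957825) (141, 142, 34, 26)
small (array([0.64319421, 0.35044171]), 58.095726013183594, 43.72026062011719, -4.644767761230469) (98, 130, 23, 28)
cover (array([ 0.47156784, -0.24043895]), 106.65853881835938, 76.81786346435547, -70.49061012268066) (345, 205, 54, 45)
rim (array([ 0.51137347, -0.09006231]), 72.3611068725586, 4.730213165283203, 20.452985763549805) (300, 191, 13, 33)
brown (array([0.43715881, 0.27109534]), 45.899330139160156, 20.34135627746582, 35.55637741088867) (135, 228, 16, 21)
[[0.6201074  0.23948764 0.022     ]]
```

```bash
cat >>h.py <<'E'
def go(p,yaw,s=None):
    """yaw deg: direction of tool y in world (mod 180), tool pointing down"""
    if s is None:
        from workcell import status; s=status.observe()
    R=Ro.from_quat(s['ee_rot']).as_matrix()
    best=None
    for k in (0,180):
        a=np.radians(yaw+k); y=np.array([np.cos(a),np.sin(a),0]); z=np.array([0,0,-1.])
        T=np.c_[np.cross(y,z),y,z]; rv=np.degrees(Ro.from_matrix(R.T@T).as_rotvec())
        if best is None or np.linalg.norm(rv)<np.linalg.norm(best): best=rv
    sh=R.T@(np.array(p)-s['tcp_pos'])
    print("t",s['time'],"tcp",s['tcp_pos'].round(4),"gap",round(s['finger_gap'],4),"F",np.round(s['ft_force'],1),"q7",s['joint_pos'][6].round(2))
    print("SHIFT",sh.round(4),"TURN",best.round(2))
E
python3 - <<'E'
from h import *
d=pickle.load(open("d0.pkl","rb")); t=d['top'];im=t['color']
hsv=cv2.cvtColor(im,cv2.COLOR_RGB2HSV); m=cv2.inRange(hsv,(18,120,80),(38,255,255)); 
z=np.zeros_like(m); z[180:250,240:325]=m[180:250,240:325]
px=np.argwhere(z)[:,::-1]; print(len(px),rect(t,px,.060))
go([.621,.2406,.2],92)
E
```

```text
195 (array([ 0.49481927, -0.04456078]), 102.572021484375, 74.71330261230469, -70.26197814941406)
t 0.15 tcp [0.2511 0.6798 0.2108] gap 0.0929 F [-0.3 -0.5  0.4] q7 -0.08
SHIFT [-0.4991 -0.2838  0.0112] TURN [-7.000e-02 -1.000e-02 -2.227e+01]
```

Call:
drive_tool:
  moves:
    - {"tx": -0.05,"ty": -0.028,"tz": 0.0,"az": -5,"claw": 0}
    - {"tx": -0.1,"ty": -0.057,"tz": 0.0,"az": -10,"claw": 0}
    - {"tx": -0.15,"ty": -0.085,"tz": 0.0,"az": -15,"claw": 0}
    - {"tx": -0.2,"ty": -0.114,"tz": 0.0,"az": -20,"claw": 0}
    - {"tx": -0.25,"ty": -0.142,"tz": 0.0,"az": -22.3,"claw": 0}
    - {"tx": -0.3,"ty": -0.17,"tz": 0.0,"az": -22.3,"claw": 0}
    - {"tx": -0.35,"ty": -0.2,"tz": 0.0,"az": -22.3,"claw": 0}
    - {"tx": -0.4,"ty": -0.227,"tz": 0.0,"az": -22.3,"claw": 0}

```text
schema error: expected keys ax, ay, az, tx, ty, tz, claw
```

```bash
python3 -c "
from h import *
go([.621,.2406,.2],92)"
```

```text
t 0.15 tcp [0.2511 0.6798 0.2108] gap 0.0929 F [-0.3 -0.5  0.4] q7 -0.08
SHIFT [-0.4991 -0.2838  0.0112] TURN [-7.000e-02 -1.000e-02 -2.227e+01]
```

Call:
drive_tool:
  moves:
    - {"ax": 0,"ay": 0,"tx": -0.05,"ty": -0.028,"tz": 0.0,"az": -5,"claw": 0}
    - {"ax": 0,"ay": 0,"tx": -0.1,"ty": -0.057,"tz": 0.0,"az": -10,"claw": 0}
    - {"ax": 0,"ay": 0,"tx": -0.15,"ty": -0.085,"tz": 0.0,"az": -15,"claw": 0}
    - {"ax": 0,"ay": 0,"tx": -0.2,"ty": -0.114,"tz": 0.0,"az": -20,"claw": 0}
    - {"ax": 0,"ay": 0,"tx": -0.25,"ty": -0.142,"tz": 0.0,"az": -22.3,"claw": 0}
    - {"ax": 0,"ay": 0,"tx": -0.3,"ty": -0.17,"tz": 0.0,"az": -22.3,"claw": 0}
    - {"ax": 0,"ay": 0,"tx": -0.35,"ty": -0.2,"tz": 0.0,"az": -22.3,"claw": 0}
    - {"ax": 0,"ay": 0,"tx": -0.4,"ty": -0.227,"tz": 0.0,"az": -22.3,"claw": 0}

```text
time: 1.15
tcp_pos: [0.5486, 0.3265, 0.2111]
ee_rot: [-0.018, 1.0, -0.001, -0.0]
ft_force: [0.1, 0.7, 0.3]
finger_gap: 0.0933
```

```bash
python3 -c "
from h import *
go([.621,.2406,.2],92)"
```

```text
t 1.15 tcp [0.5486 0.3265 0.2111] gap 0.0933 F [0.1 0.7 0.3] q7 0.91
SHIFT [-0.0693 -0.0884  0.0112] TURN [-0.07 -0.03  0.03]
```

Call:
drive_tool:
  moves:
    - {"ax": 0,"ay": 0,"az": 0,"tx": -0.03,"ty": -0.04,"tz": 0.005,"claw": 0}
    - {"ax": 0,"ay": 0,"az": 0,"tx": -0.055,"ty": -0.07,"tz": 0.01,"claw": 0}
    - {"ax": 0,"ay": 0,"az": 0,"tx": -0.069,"ty": -0.088,"tz": 0.011,"claw": 0}
    - {"ax": 0,"ay": 0,"az": 0,"tx": -0.069,"ty": -0.088,"tz": 0.011,"claw": 0.3}
    - {"ax": 0,"ay": 0,"az": 0,"tx": -0.069,"ty": -0.088,"tz": 0.011,"claw": 0.3}
    - {"ax": 0,"ay": 0,"az": 0,"tx": -0.069,"ty": -0.088,"tz": 0.011,"claw": 0.3}
    - {"ax": 0,"ay": 0,"az": 0,"tx": -0.069,"ty": -0.088,"tz": 0.011,"claw": 0.3}
    - {"ax": 0,"ay": 0,"az": 0,"tx": -0.069,"ty": -0.088,"tz": 0.011,"claw": 0.3}

```text
time: 2.15
tcp_pos: [0.6204, 0.2415, 0.2003]
ee_rot: [-0.018, 1.0, -0.001, -0.0]
ft_force: [0.2, -0.0, 0.2]
finger_gap: 0.0651
```

```bash
cat >snap.py <<'E'
import sys
from h import *
from workcell import status,eyes
n=sys.argv[1]; out=sys.argv[2]
s=status.observe(); c=eyes.snapshot(n); c['s']=s
pickle.dump(c,open(out+".pkl","wb")); cv2.imwrite(f"pics/{out}.png",c['color'][:,:,::-1])
E
python3 snap.py wrist w1; python3 -c "
from h import *
go([.621,.2406,.2],92)"
```

```text
t 2.2 tcp [0.6205 0.2413 0.2003] gap 0.0652 F [ 0.2  0.7 -0.5] q7 1.08
SHIFT [-0.0005 -0.0007  0.0003] TURN [-0.07 -0.02  0.06]
```

View pics/w1.png

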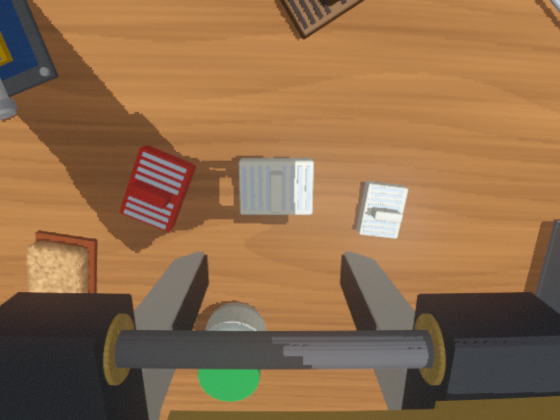

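The wrist view shows the clean cassette at (277,186), red at (158,188) and small white at (383,211). Measuring the body and tab from it.

```bash
python3 - <<'E'
from h import *
c=pickle.load(open("w1.pkl","rb"));s=c['s'];im=c['color']
hsv=cv2.cvtColor(im,cv2.COLOR_RGB2HSV)
m=blob(im,(0,0,70),(179,85,255),roi=(225,145,330,230))
print("body",rect(c,m,.022,s),cv2.boundingRect(m.astype(np.int32)))
v=cv2.resize(im[140:235,220:335,::-1],None,fx=6,fy=6,interpolation=cv2.INTER_CUBIC);cv2.imwrite("pics/w1c.png",v)
t=pickle.load(open("d0.pkl","rb"))['top']
print(proj(t,[[.6212,.2406,.046]]),proj(c,[[.6212,.2406,.046]],s))
E
```

```text
body (array([0.62010425, 0.24349184]), 72.50157928466797, 55.663665771484375, -87.94920516014099) (238, 158, 76, 57)
[[154.99274186 152.65787401]] [[272.80306182 193.34115906]]
```

View pics/w1c.png

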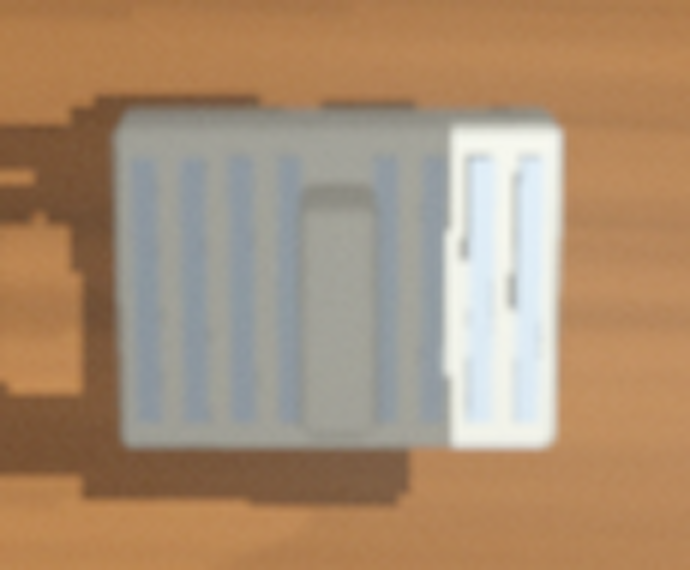

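```bash
python3 - <<'E'
from h import *
c=pickle.load(open("w1.pkl","rb"));s=c['s']
print(onz(c,[(276.5,187.6)],.022,s),onz(c,[(276.3,193.7)],.046,s))
t=pickle.load(open("d0.pkl","rb"))['top']
# tab top in top image crop c1: crop origin (100,110) k5
print(onz(t,[(100+281/5,110+218/5)],.046), onz(t,[(100+289/5,110+222/5)],.022))
E
```

```text
[[0.62110651 0.2441052  0.022     ]] [[0.62142163 0.24379284 0.046     ]]
[[0.61922675 0.23793833 0.046     ]] [[0.62143771 0.23997655 0.022     ]]
```

```bash
python3 -c "
from h import *
go([.6212,.2435,.0525],92.05)"
```

```text
t 2.2 tcp [0.6205 0.2413 0.2003] gap 0.0652 F [ 0.2  0.7 -0.5] q7 1.08
SHIFT [-0.0008  0.0024  0.1478] TURN [-0.07 -0.02  0.01]
```

Call:
drive_tool:
  moves:
    - {"ax": 0,"ay": 0,"az": 0,"tx": -0.001,"ty": 0.0024,"tz": 0.03,"claw": 0.3}
    - {"ax": 0,"ay": 0,"az": 0,"tx": -0.001,"ty": 0.0024,"tz": 0.07,"claw": 0.3}
    - {"ax": 0,"ay": 0,"az": 0,"tx": -0.001,"ty": 0.0024,"tz": 0.11,"claw": 0.3}
    - {"ax": 0,"ay": 0,"az": 0,"tx": -0.001,"ty": 0.0024,"tz": 0.135,"claw": 0.3}
    - {"ax": 0,"ay": 0,"az": 0,"tx": -0.001,"ty": 0.0024,"tz": 0.148,"claw": 0.3}
    - {"ax": 0,"ay": 0,"az": 0,"tx": -0.001,"ty": 0.0024,"tz": 0.148,"claw": 0.3}
    - {"ax": 0,"ay": 0,"az": 0,"tx": -0.001,"ty": 0.0024,"tz": 0.148,"claw": 0.6}
    - {"ax": 0,"ay": 0,"az": 0,"tx": -0.001,"ty": 0.0024,"tz": 0.148,"claw": 0.8}
  grip_force: 20

```text
time: 3.2
tcp_pos: [0.622, 0.2438, 0.0535]
ee_rot: [-0.018, 1.0, -0.0, 0.001]
ft_force: [1.3, 0.3, -0.2]
finger_gap: 0.0497
```

```bash
python3 snap.py wrist w2; python3 -c "
from h import *
go([.6212,.2435,.0525],92.05)"
```

```text
t 3.25 tcp [0.6219 0.2437 0.0533] gap 0.0459 F [ 0.4 -0.1 -0.2] q7 1.05
SHIFT [ 0.0007 -0.0002  0.0008] TURN [-0.03  0.06 -0.  ]
```

View pics/w2.png

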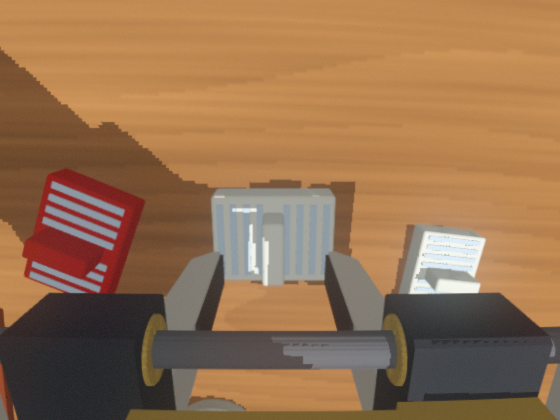

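The tab at (273,250) is centred between the fingertips. Closing.

Call:
drive_tool:
  moves:
    - {"ax": 0,"ay": 0,"az": 0,"tx": 0,"ty": 0,"tz": 0.001,"claw": 1}
    - {"ax": 0,"ay": 0,"az": 0,"tx": 0,"ty": 0,"tz": 0.001,"claw": 1}
    - {"ax": 0,"ay": 0,"az": 0,"tx": 0,"ty": 0,"tz": 0.001,"claw": 1}
    - {"ax": 0,"ay": 0,"az": 0,"tx": 0,"ty": 0,"tz": 0.001,"claw": 1}
    - {"ax": 0,"ay": 0,"az": 0,"tx": 0,"ty": 0,"tz": 0.001,"claw": 1}
    - {"ax": 0,"ay": 0,"az": 0,"tx": 0,"ty": 0,"tz": -0.03,"claw": 1}
    - {"ax": 0,"ay": 0,"az": 0,"tx": 0,"ty": 0,"tz": -0.08,"claw": 1}
    - {"ax": 0,"ay": 0,"az": 0,"tx": 0,"ty": 0,"tz": -0.12,"claw": 1}
  grip_force: 25

```text
time: 4.25
tcp_pos: [0.6219, 0.2439, 0.175]
ee_rot: [-0.018, 1.0, -0.0, 0.001]
ft_force: [0.2, -0.1, 0.1]
finger_gap: 0.0003
```

```bash
python3 -c "
from h import *
go([.495,-.0446,.2],109.7)"
```

```text
t 4.25 tcp [0.6219 0.2439 0.175 ] gap 0.0003 F [ 0.2 -0.1  0.1] q7 1.08
SHIFT [ 0.1371 -0.2838 -0.0251] TURN [ -0.03   0.09 -17.65]
```

Gap is 0, so the grasp missed. Looking.

```bash
python3 snap.py wrist w3;python3 snap.py side s3
```

```text
(no output)
```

View pics/w3.png

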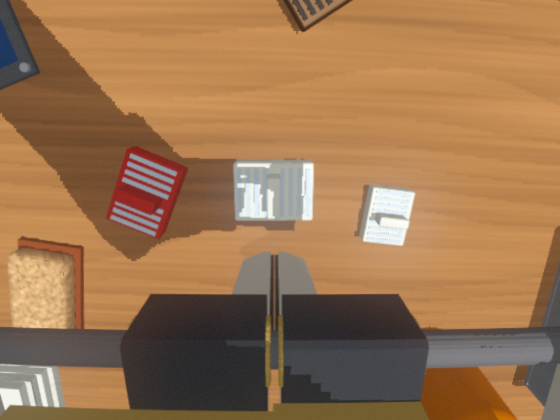

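View pics/s3.png

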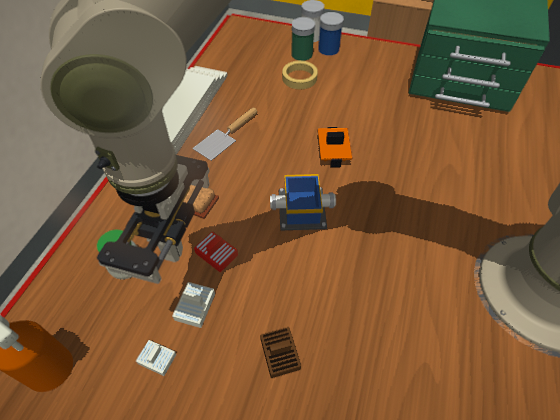

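```bash
python3 snap.py top t3; python3 - <<'E'
from h import *
c=pickle.load(open("s3.pkl","rb"));s=c['s'];p=s['tcp_pos'];print(p)
w=pickle.load(open("w3.pkl","rb"));t=pickle.load(open("t3.pkl","rb"))
tip=p-[0,0,.022]
print("side",proj(c,[p,tip]),"wrist",proj(w,[p,tip],s),"top",proj(t,[p,tip]))
print(ext(w,s), s['ee_rot'])
E
```

```text
[0.6240297  0.24484585 0.18037321]
side [[175.24147096 258.59552176]
 [177.88899497 265.61514223]] wrist [[273.57042953 262.90414654]
 [273.50614434 246.50568571]] top [[135.80967324 138.72226347]
 [139.02313194 141.06488542]]
(array([0.54477748, 0.24181534, 0.35260313]), array([[-0.03494695,  0.95715716,  0.2874524 ],
       [ 0.99938558,  0.0326995 ,  0.01261747],
       [ 0.00267735,  0.28771673, -0.95771181]])) [-0.01776357  0.99983409  0.00117907  0.00385334]
```

View pics/t3.png

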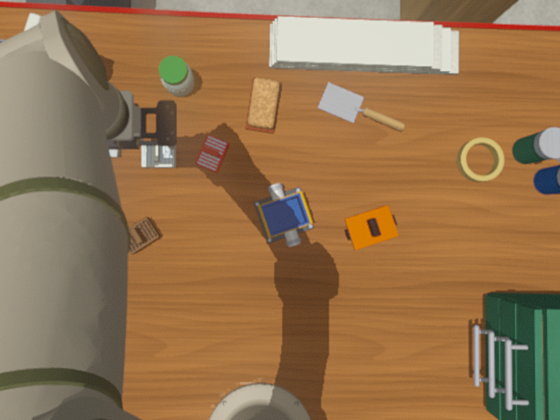

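```bash
python3 - <<'E'
from h import *
c=pickle.load(open("s3.pkl","rb"));s=c['s'];t=pickle.load(open("t3.pkl","rb"));p=s['tcp_pos']
R=Ro.from_quat(s['ee_rot']).as_matrix()
out=[]
for cam,(x,y) in ((c,(165,240)),(t,(150,130))):
    im=cam['color'][:,:,::-1].copy(); w=50
    im=cv2.resize(im[y-w:y+w,x-w:x+w],None,fx=4,fy=4,interpolation=cv2.INTER_CUBIC)
    for X,col in ((p,(0,255,0)),(p-[0,0,.022],(255,0,255)),(p+R[:,0]*.05,(0,0,255)),(p+R[:,1]*.05,(255,255,0)),(p+[0,0,.065],(0,255,255))):
        q=(proj(cam,[X])[0]-[x-w,y-w])*4; cv2.circle(im,tuple(q.astype(int).tolist()),4,col,-1)
    out.append(im)
cv2.imwrite("pics/c3.png",np.hstack(out))
print(ext(c)[0],ext(t)[0])
E
```

```text
[0.36003671 0.52360105 0.76750315] [0.46769416 0.01891184 0.9813417 ]
```

View pics/c3.png

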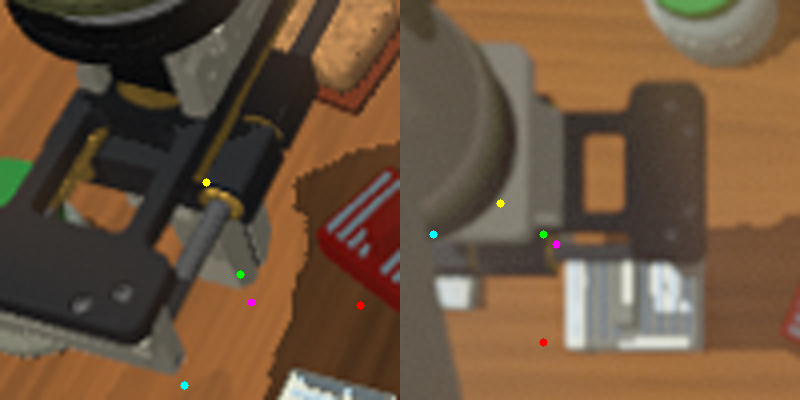

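```bash
python3 - <<'E'
from h import *
out=[]
for n in ("w2","w3"):
    c=pickle.load(open(n+".pkl","rb"));s=c['s'];p=s['tcp_pos'];R=Ro.from_quat(s['ee_rot']).as_matrix()
    im=c['color'][:,:,::-1]; x0,y0=150,170
    im=cv2.resize(im[y0:y0+170,x0:x0+260],None,fx=3,fy=3,interpolation=cv2.INTER_CUBIC)[:, :780]
    g=s['finger_gap']/2
    for sx in (-.0075,0,.0075):
      for sy in (-g,g):
       for sz in (.003,.022):
        X=p+R@np.array([sx,sy,sz]); q=(proj(c,[X],s)[0]-[x0,y0])*3; cv2.circle(im,tuple(q.astype(int).tolist()),3,(0,0,255) if sz>.01 else (0,255,0),-1)
    out.append(im)
cv2.imwrite("pics/c4.png",cv2.resize(np.vstack(out),(460,600)))
cv2.imwrite("pics/c4.png",out[0]);cv2.imwrite("pics/c5.png",out[1])
E
```

```text
(no output)
```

View pics/c4.png

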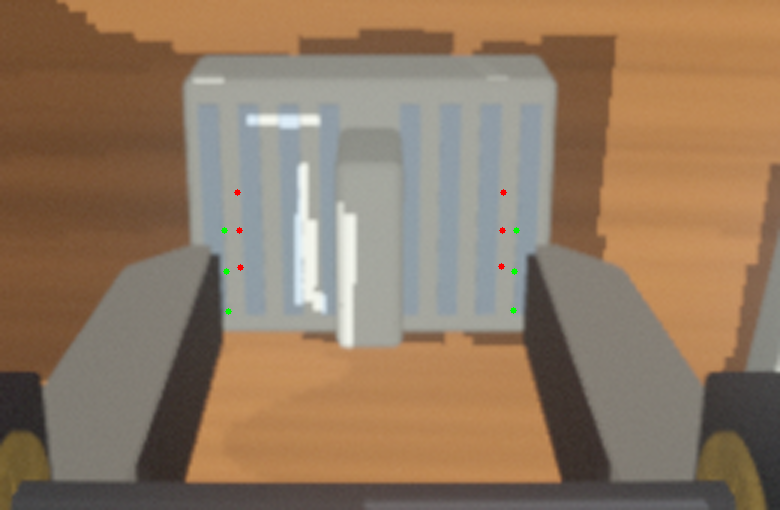

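View pics/c5.png

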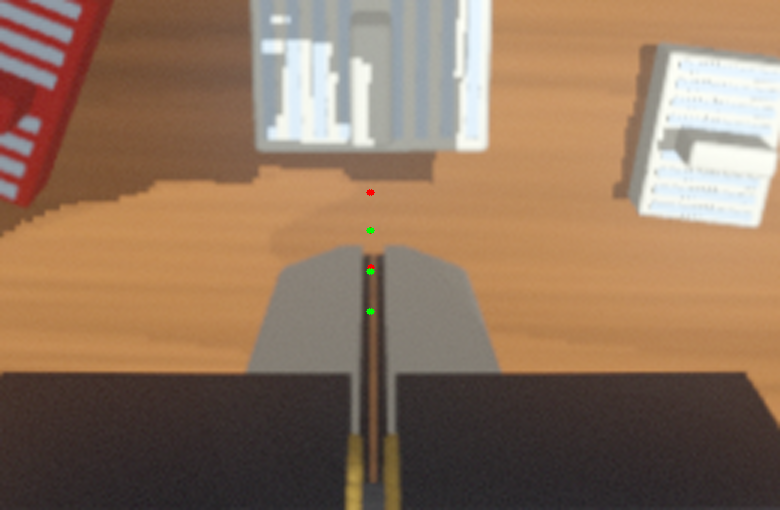

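```bash
python3 - <<'E'
from h import *
c=pickle.load(open("s3.pkl","rb"));s=c['s'];p=s['tcp_pos'];R=Ro.from_quat(s['ee_rot']).as_matrix()
im=c['color'][:,:,::-1]; x0,y0=140,225;k=10
im=cv2.resize(im[y0:y0+55,x0:x0+60],None,fx=k,fy=k,interpolation=cv2.INTER_CUBIC)
for z,col in((.003,(0,255,0)),(.022,(0,0,255))):
  for x in(-.0075,.0075):
    for y in (-.0175,0,.0175):
      q=(proj(c,[p+R@np.array([x,y,z])])[0]+.5-[x0,y0])*k; cv2.circle(im,tuple(q.astype(int).tolist()),4,col,-1)
cv2.imwrite("pics/c6.png",im)
E
```

```text
(no output)
```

View pics/c6.png

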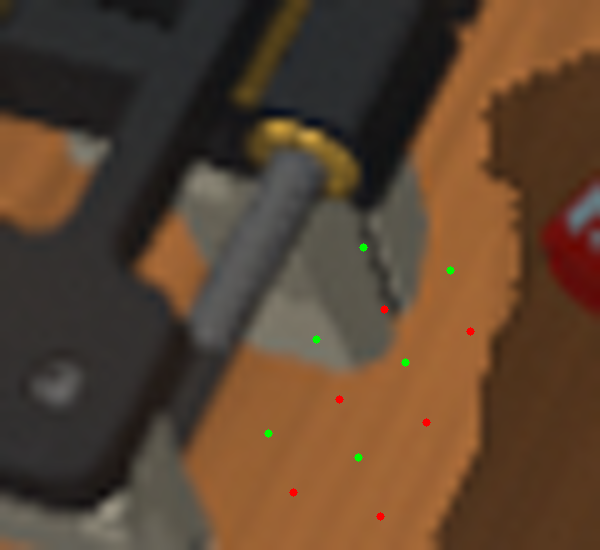

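```bash
python3 - <<'E'
from h import *
a=pickle.load(open("s3.pkl","rb"));w=pickle.load(open("w3.pkl","rb"))
for n in("w3","s3","t3"): print(pickle.load(open(n+".pkl","rb"))['s']['tcp_pos'].round(4))
s=a['s'];p=s['tcp_pos'];R=Ro.from_quat(s['ee_rot']).as_matrix()
o1,d1=rays(a,[(140+39-.5,225+31.2-.5)]);o2,d2=rays(w,[(273.3,253.5)],s)
A=np.c_[d1[0],-d2[0]];k=np.linalg.lstsq(A,o2-o1,rcond=None)[0]
X1=o1+k[0]*d1[0];X2=o2+k[1]*d2[0];print(X1,X2,"tool",R.T@((X1+X2)/2-p))
go([0,0,0],90)
E
```

```text
[0.6219 0.2439 0.175 ]
[0.624  0.2448 0.1804]
[0.624  0.2448 0.1781]
[0.61611556 0.24441666 0.19251684] [0.61401872 0.24435281 0.19161399] tool [ 0.00888242 -0.00011642 -0.01176166]
t 4.4 tcp [0.6229 0.2443 0.1757] gap 0.0005 F [-0.2  0.9 -0.1] q7 1.08
SHIFT [ 0.6321 -0.2221  0.1723] TURN [0.06 0.29 2.04]
```

Triangulating from the side and wrist views puts the real fingertips about 10–12 mm behind the reported TCP, not 22 mm ahead, so the grasp closed above the tab. I'll descend lower in steps, checking force and pictures.

```bash
python3 -c "
from h import *
go([.6212,.2437,.040],92.05)"
```

```text
t 4.4 tcp [0.6229 0.2443 0.1757] gap 0.0005 F [-0.2  0.9 -0.1] q7 1.08
SHIFT [ 0.0024 -0.0007  0.1357] TURN [ 0.06  0.29 -0.01]
```

Call:
drive_tool:
  moves:
    - {"ax": 0,"ay": 0.2,"az": 0,"tx": 0.0015,"ty": -0.001,"tz": 0.0,"claw": 0.5}
    - {"ax": 0,"ay": 0.2,"az": 0,"tx": 0.0015,"ty": -0.001,"tz": 0.02,"claw": 0.5}
    - {"ax": 0,"ay": 0.2,"az": 0,"tx": 0.0015,"ty": -0.001,"tz": 0.05,"claw": 0.5}
    - {"ax": 0,"ay": 0.2,"az": 0,"tx": 0.0015,"ty": -0.001,"tz": 0.08,"claw": 0.5}
    - {"ax": 0,"ay": 0.2,"az": 0,"tx": 0.0015,"ty": -0.001,"tz": 0.11,"claw": 0.5}
    - {"ax": 0,"ay": 0.2,"az": 0,"tx": 0.0015,"ty": -0.001,"tz": 0.13,"claw": 0.5}
    - {"ax": 0,"ay": 0.2,"az": 0,"tx": 0.0015,"ty": -0.001,"tz": 0.135,"claw": 0.5}
    - {"ax": 0,"ay": 0.2,"az": 0,"tx": 0.0015,"ty": -0.001,"tz": 0.135,"claw": 0.5}
  grip_force: 25

```text
time: 5.4
tcp_pos: [0.6222, 0.2435, 0.0407]
ee_rot: [-0.018, 1.0, 0.0, 0.001]
ft_force: [0.1, -0.4, 0.3]
finger_gap: 0.0465
```

```bash
python3 snap.py wrist w4;  python3 snap.py side s4; python3 - <<'E'
from h import *
go([.6212,.2437,.040],92.05)
a=pickle.load(open("s4.pkl","rb"))['color'][:,:,::-1];b=pickle.load(open("w4.pkl","rb"))['color'][:,:,::-1]
cv2.imwrite("pics/c7.png",np.hstack([cv2.resize(a[250:350,140:240],None,fx=4,fy=4,interpolation=2),cv2.resize(b[170:310,200:340],(400,400),interpolation=2)]))
E
```

```text
t 5.5 tcp [0.6227 0.2436 0.0417] gap 0.0466 F [-0.9 -0.1 -0.1] q7 1.05
SHIFT [0.0015 0.0001 0.0017] TURN [ 0.09  0.16 -0.02]
```

View pics/c7.png

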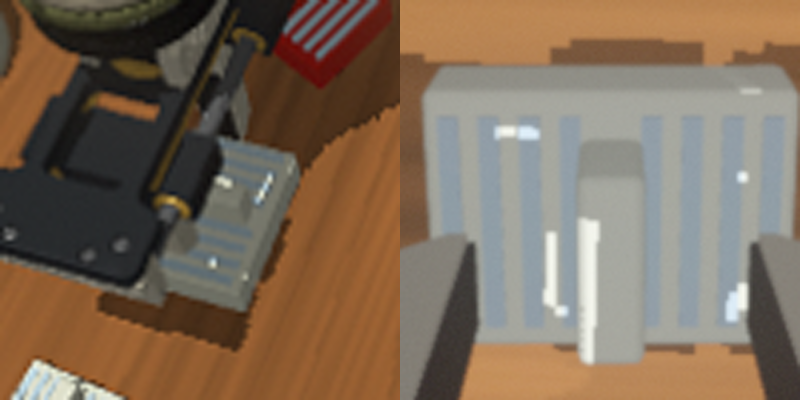

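Call:
drive_tool:
  moves:
    - {"ax": 0,"ay": 0,"az": 0,"tx": 0.001,"ty": 0,"tz": 0.006,"claw": 0.5}
    - {"ax": 0,"ay": 0,"az": 0,"tx": 0.001,"ty": 0,"tz": 0.012,"claw": 0.5}
    - {"ax": 0,"ay": 0,"az": 0,"tx": 0.001,"ty": 0,"tz": 0.018,"claw": 0.5}
    - {"ax": 0,"ay": 0,"az": 0,"tx": 0.001,"ty": 0,"tz": 0.018,"claw": 0.5}
    - {"ax": 0,"ay": 0,"az": 0,"tx": 0.001,"ty": 0,"tz": 0.018,"claw": 0.7}
    - {"ax": 0,"ay": 0,"az": 0,"tx": 0.001,"ty": 0,"tz": 0.018,"claw": 0.7}
    - {"ax": 0,"ay": 0,"az": 0,"tx": 0.001,"ty": 0,"tz": 0.018,"claw": 0.7}
    - {"ax": 0,"ay": 0,"az": 0,"tx": 0.001,"ty": 0,"tz": 0.018,"claw": 0.7}

```text
time: 6.5
tcp_pos: [0.6218, 0.2436, 0.0238]
ee_rot: [-0.018, 1.0, 0.001, 0.001]
ft_force: [-0.0, 0.5, -0.4]
finger_gap: 0.0282
```

```bash
python3 snap.py wrist w5;  python3 snap.py side s5; python3 - <<'E'
from h import *
go([.6212,.2437,.024],92.05)
a=pickle.load(open("s5.pkl","rb"))['color'][:,:,::-1];b=pickle.load(open("w5.pkl","rb"))['color'][:,:,::-1]
cv2.imwrite("pics/c8.png",np.hstack([cv2.resize(a[250:350,140:240],None,fx=4,fy=4,interpolation=2),cv2.resize(b[170:310,200:340],(400,400),interpolation=2)]))
E
```

```text
t 6.6 tcp [0.6218 0.2437 0.0237] gap 0.0279 F [0.3 0.7 1. ] q7 1.05
SHIFT [ 0.0006  0.0001 -0.0003] TURN [ 0.09  0.17 -0.02]
```

View pics/c8.png

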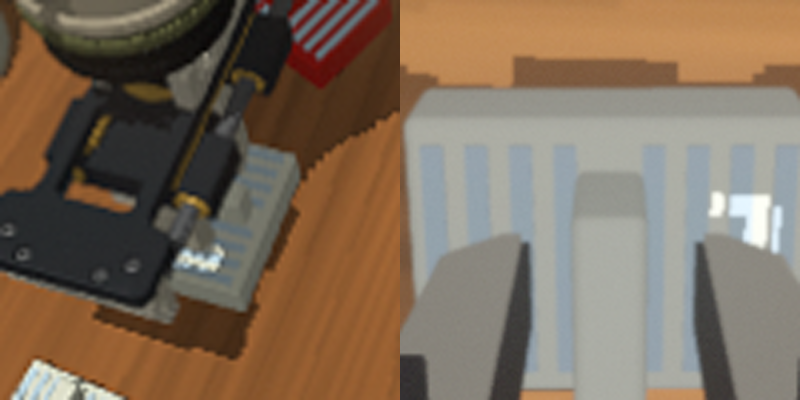

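Call:
drive_tool:
  moves:
    - {"ax": 0,"ay": 0,"az": 0,"tx": 0.0005,"ty": 0,"tz": 0.0,"claw": 1}
    - {"ax": 0,"ay": 0,"az": 0,"tx": 0.0005,"ty": 0,"tz": 0.0,"claw": 1}
    - {"ax": 0,"ay": 0,"az": 0,"tx": 0.0005,"ty": 0,"tz": 0.0,"claw": 1}
    - {"ax": 0,"ay": 0,"az": 0,"tx": 0.0005,"ty": 0,"tz": 0.0,"claw": 1}
    - {"ax": 0,"ay": 0,"az": 0,"tx": 0.0005,"ty": 0,"tz": 0.0,"claw": 1}
    - {"ax": 0,"ay": 0,"az": 0,"tx": 0.0005,"ty": 0,"tz": 0.0,"claw": 1}
    - {"ax": 0,"ay": 0,"az": 0,"tx": 0.0005,"ty": 0,"tz": 0.0,"claw": 1}
    - {"ax": 0,"ay": 0,"az": 0,"tx": 0.0005,"ty": 0,"tz": 0.0,"claw": 1}

```text
time: 7.6
tcp_pos: [0.6212, 0.2436, 0.0238]
ee_rot: [-0.018, 1.0, 0.001, 0.001]
ft_force: [0.5, 0.1, 0.5]
finger_gap: 0.0118
```

```bash
python3 snap.py wrist w6;  python3 snap.py side s6; python3 - <<'E'
from h import *
go([.6212,.2437,.024],92.05)
a=pickle.load(open("s6.pkl","rb"))['color'][:,:,::-1];b=pickle.load(open("w6.pkl","rb"))['color'][:,:,::-1]
cv2.imwrite("pics/c9.png",np.hstack([cv2.resize(a[250:350,140:240],None,fx=4,fy=4,interpolation=2),cv2.resize(b[170:310,200:340],(400,400),interpolation=2)]))
E
```

```text
t 7.7 tcp [0.6212 0.2436 0.0238] gap 0.0116 F [-0.4  0.1  0.8] q7 1.05
SHIFT [ 0.      0.0001 -0.0002] TURN [ 0.09  0.17 -0.02]
```

View pics/c9.png

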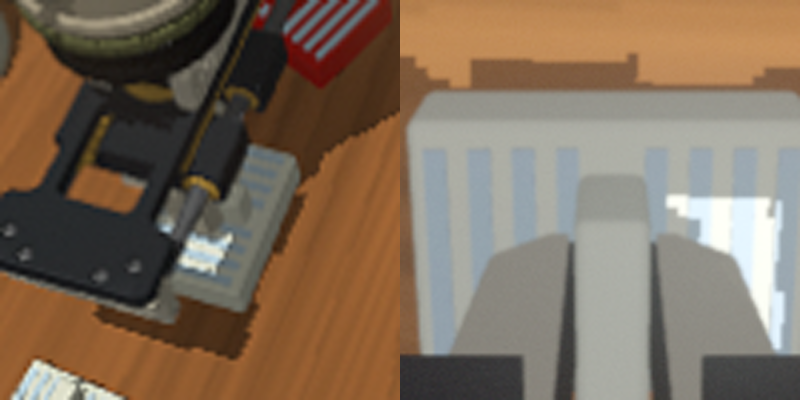

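Gripped, with a 11.8 mm gap. Now I'll work out the lift and transfer.

```bash
python3 -c "
from h import *
go([.495,-.0446,.16],109.7)"
```

```text
t 7.7 tcp [0.6212 0.2436 0.0238] gap 0.0116 F [-0.4  0.1  0.8] q7 1.05
SHIFT [ 0.136  -0.2834 -0.1371] TURN [  0.07   0.18 -17.67]
```

Call:
drive_tool:
  moves:
    - {"ax": 0,"ay": 0,"az": 0,"tx": 0,"ty": 0,"tz": -0.03,"claw": 1}
    - {"ax": 0,"ay": 0,"az": 0,"tx": 0,"ty": 0,"tz": -0.08,"claw": 1}
    - {"ax": 0,"ay": 0,"az": -2,"tx": 0.01,"ty": -0.02,"tz": -0.125,"claw": 1}
    - {"ax": 0,"ay": 0,"az": -6,"tx": 0.03,"ty": -0.065,"tz": -0.137,"claw": 1}
    - {"ax": 0,"ay": 0,"az": -10,"tx": 0.055,"ty": -0.115,"tz": -0.137,"claw": 1}
    - {"ax": 0,"ay": 0,"az": -14,"tx": 0.08,"ty": -0.165,"tz": -0.137,"claw": 1}
    - {"ax": 0,"ay": 0,"az": -17.7,"tx": 0.1,"ty": -0.21,"tz": -0.137,"claw": 1}
    - {"ax": 0,"ay": 0,"az": -17.7,"tx": 0.12,"ty": -0.25,"tz": -0.137,"claw": 1}

```text
time: 8.7
tcp_pos: [0.5091, -0.0126, 0.1601]
ee_rot: [-0.171, 0.985, 0.0, 0.002]
ft_force: [0.6, -0.3, -1.0]
finger_gap: 0.0113
```

```bash
python3 -c "
from h import *
go([.495,-.0446,.16],109.7)"
```

```text
t 8.7 tcp [ 0.5091 -0.0126  0.1601] gap 0.0113 F [ 0.6 -0.3 -1. ] q7 1.66
SHIFT [ 0.0241 -0.0253  0.    ] TURN [0.01 0.2  0.04]
```

Call:
drive_tool:
  moves:
    - {"ax": 0,"ay": 0.2,"az": 0,"tx": 0.015,"ty": -0.015,"tz": 0,"claw": 1}
    - {"ax": 0,"ay": 0.2,"az": 0,"tx": 0.024,"ty": -0.0253,"tz": 0,"claw": 1}
    - {"ax": 0,"ay": 0.2,"az": 0,"tx": 0.024,"ty": -0.0253,"tz": 0,"claw": 1}
    - {"ax": 0,"ay": 0.2,"az": 0,"tx": 0.024,"ty": -0.0253,"tz": 0,"claw": 1}
    - {"ax": 0,"ay": 0.2,"az": 0,"tx": 0.024,"ty": -0.0253,"tz": 0,"claw": 1}
    - {"ax": 0,"ay": 0.2,"az": 0,"tx": 0.024,"ty": -0.0253,"tz": 0,"claw": 1}
    - {"ax": 0,"ay": 0.2,"az": 0,"tx": 0.024,"ty": -0.0253,"tz": 0,"claw": 1}
    - {"ax": 0,"ay": 0.2,"az": 0,"tx": 0.024,"ty": -0.0253,"tz": 0,"claw": 1}

```text
time: 9.7
tcp_pos: [0.4951, -0.0444, 0.16]
ee_rot: [-0.171, 0.985, 0.0, -0.0]
ft_force: [-0.2, 0.1, -0.8]
finger_gap: 0.0118
```

```bash
python3 snap.py wrist w7;  python3 snap.py side s7; python3 - <<'E'
from h import *
go([.495,-.0446,.16],109.7)
a=pickle.load(open("s7.pkl","rb"))['color'][:,:,::-1];b=pickle.load(open("w7.pkl","rb"))['color'][:,:,::-1]
cv2.imwrite("pics/c10.png",np.hstack([cv2.resize(a[110:260,220:370],(400,400),interpolation=2),cv2.resize(b[80:310,160:390],(400,400),interpolation=2)]))
E
```

```text
t 9.8 tcp [ 0.495  -0.0445  0.16  ] gap 0.0122 F [-0.  -1.  -0.7] q7 1.72
SHIFT [ 0.     -0.0001  0.    ] TURN [0.02 0.   0.04]
```

View pics/w7.png

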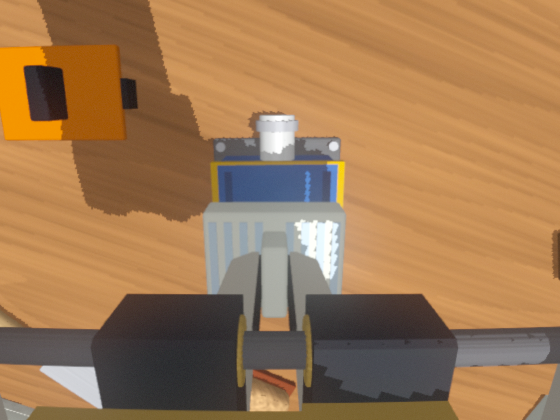

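View pics/s7.png

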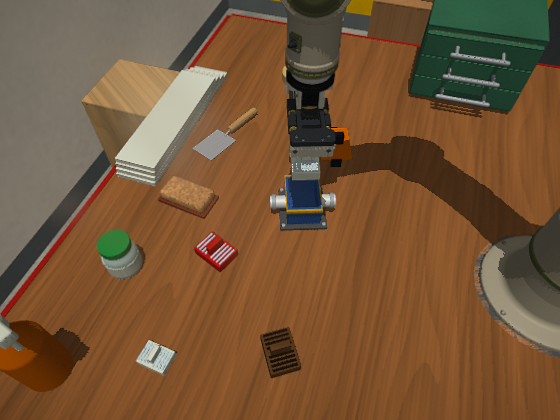

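The wrist view shows the cassette held at (275,255), with the housing's far rim edge at y≈162 and rim corners at x≈211 and 345. Zooming to measure.

```bash
python3 - <<'E'
from h import *
b=pickle.load(open("w7.pkl","rb"))['color'][:,:,::-1]
cv2.imwrite("pics/c11.png",cv2.resize(b[130:230,200:355],None,fx=5,fy=5,interpolation=2))
E
```

```text
(no output)
```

View pics/c11.png

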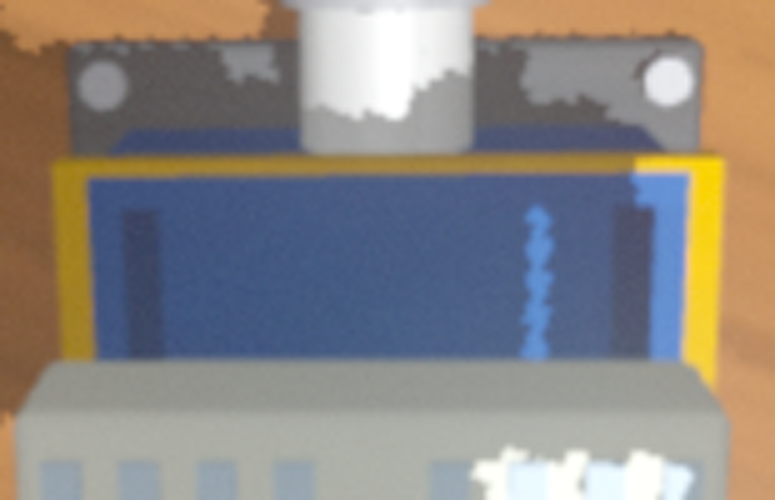

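```bash
python3 - <<'E'
from h import *
c=pickle.load(open("w7.pkl","rb"));s=c['s'];p=s['tcp_pos'];R=Ro.from_quat(s['ee_rot']).as_matrix()
def f(n,px,z):
    P=onz(c,[(200+x/5-.4,130+y/5-.4) for x,y in px],z,s); T=(P-p)@R
    d=P[0]-P[1]; print(n,"tool",(T*1000).round(1).tolist(),"len",np.linalg.norm(d).round(4),"yaw",np.degrees(np.arctan2(d[1],d[0])).round(2),"mid",P.mean(0).round(4))
f("wellin",[(90,177),(690,174)],.06)
f("rimout",[(52,157),(724,156)],.06)
f("cas top",[(18,412),(723,412)],.1582)
f("cas bot",[(57,362),(695,362)],.1362)
E
```

```text
wellin tool [[33.9, -41.7, 100.0], [34.3, 47.6, 100.0]] len 0.0893 yaw -70.0 mid [ 0.462  -0.0532  0.06  ]
rimout tool [[36.9, -47.2, 100.0], [37.0, 52.5, 100.0]] len 0.0998 yaw -70.2 mid [ 0.4594 -0.0544  0.06  ]
cas top tool [[26.4, -34.8, 1.8], [26.4, 34.9, 1.8]] len 0.0696 yaw -70.3 mid [ 0.4702 -0.0533  0.1582]
cas bot tool [[25.7, -34.6, 23.8], [25.6, 35.8, 23.8]] len 0.0704 yaw -70.3 mid [ 0.4707 -0.0525  0.1362]
```

Rim width is 99.8 mm, as specified. The housing centre is about +2.4 mm in tool y and +0.5 mm in tool x from the held cassette, and yaw matches within 0.3°. Descending to just above the mouth.

Call:
drive_tool:
  moves:
    - {"ax": 0,"ay": 0,"az": 0.1,"tx": 0.0005,"ty": 0.0024,"tz": 0.02,"claw": 1}
    - {"ax": 0,"ay": 0,"az": 0.1,"tx": 0.0005,"ty": 0.0024,"tz": 0.045,"claw": 1}
    - {"ax": 0,"ay": 0,"az": 0.1,"tx": 0.0005,"ty": 0.0024,"tz": 0.062,"claw": 1}
    - {"ax": 0,"ay": 0,"az": 0.1,"tx": 0.0005,"ty": 0.0024,"tz": 0.07,"claw": 1}
    - {"ax": 0,"ay": 0,"az": 0.1,"tx": 0.0005,"ty": 0.0024,"tz": 0.07,"claw": 1}
    - {"ax": 0,"ay": 0,"az": 0.1,"tx": 0.0005,"ty": 0.0024,"tz": 0.07,"claw": 1}
    - {"ax": 0,"ay": 0,"az": 0.1,"tx": 0.0005,"ty": 0.0024,"tz": 0.07,"claw": 1}
    - {"ax": 0,"ay": 0,"az": 0.1,"tx": 0.0005,"ty": 0.0024,"tz": 0.07,"claw": 1}

```text
time: 10.8
tcp_pos: [0.494, -0.0425, 0.0905]
ee_rot: [-0.171, 0.985, 0.0, 0.0]
ft_force: [-0.1, -0.2, -0.2]
finger_gap: 0.0114
```

```bash
python3 snap.py wrist w8;  python3 snap.py side s8; python3 - <<'E'
from h import *
go([.4943,-.0422,.036],109.8)
a=pickle.load(open("s8.pkl","rb"))['color'][:,:,::-1];b=pickle.load(open("w8.pkl","rb"))['color'][:,:,::-1]
cv2.imwrite("pics/c12.png",np.hstack([cv2.resize(a[140:240,250:350],(400,400),interpolation=2),cv2.resize(b[130:280,200:350],(400,400),interpolation=2)]))
E
```

```text
t 10.9 tcp [ 0.4939 -0.0424  0.0903] gap 0.0117 F [ 0.9  1.1 -0.4] q7 1.67
SHIFT [-0.0005  0.0001  0.0543] TURN [ 0.01  0.03 -0.17]
```

View pics/c12.png

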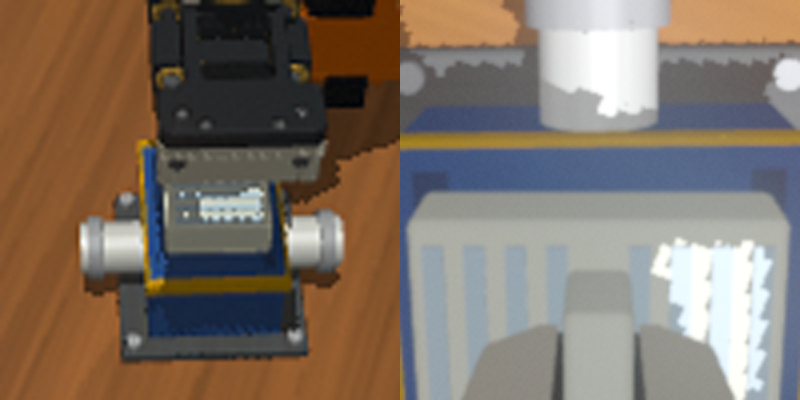

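The side view shows the cassette above the well, inside both rim walls. Lowering.

Call:
drive_tool:
  moves:
    - {"ax": 0,"ay": 0,"az": 0,"tx": 0,"ty": 0,"tz": 0.008,"claw": 1}
    - {"ax": 0,"ay": 0,"az": 0,"tx": 0,"ty": 0,"tz": 0.016,"claw": 1}
    - {"ax": 0,"ay": 0,"az": 0,"tx": 0,"ty": 0,"tz": 0.024,"claw": 1}
    - {"ax": 0,"ay": 0,"az": 0,"tx": 0,"ty": 0,"tz": 0.032,"claw": 1}
    - {"ax": 0,"ay": 0,"az": 0,"tx": 0,"ty": 0,"tz": 0.04,"claw": 1}
    - {"ax": 0,"ay": 0,"az": 0,"tx": 0,"ty": 0,"tz": 0.046,"claw": 1}
    - {"ax": 0,"ay": 0,"az": 0,"tx": 0,"ty": 0,"tz": 0.05,"claw": 1}
    - {"ax": 0,"ay": 0,"az": 0,"tx": 0,"ty": 0,"tz": 0.05,"claw": 1}

```text
time: 11.9
tcp_pos: [0.4938, -0.0424, 0.04]
ee_rot: [-0.171, 0.985, 0.0, 0.0]
ft_force: [-0.1, 0.3, -0.9]
finger_gap: 0.0116
```

```bash
python3 snap.py wrist w9;  python3 snap.py side s9; python3 - <<'E'
from h import *
go([.4939,-.0424,.036],109.8)
a=pickle.load(open("s9.pkl","rb"))['color'][:,:,::-1];b=pickle.load(open("w9.pkl","rb"))['color'][:,:,::-1]
cv2.imwrite("pics/c13.png",np.hstack([cv2.resize(a[140:240,250:350],(400,400),interpolation=2),cv2.resize(b[130:330,175:375],(400,400),interpolation=2)]))
E
```

```text
t 12.0 tcp [ 0.494  -0.0424  0.0404] gap 0.0117 F [0.3 0.1 0.2] q7 1.64
SHIFT [0.0001 0.     0.0044] TURN [ 0.    0.04 -0.16]
```

View pics/c13.png

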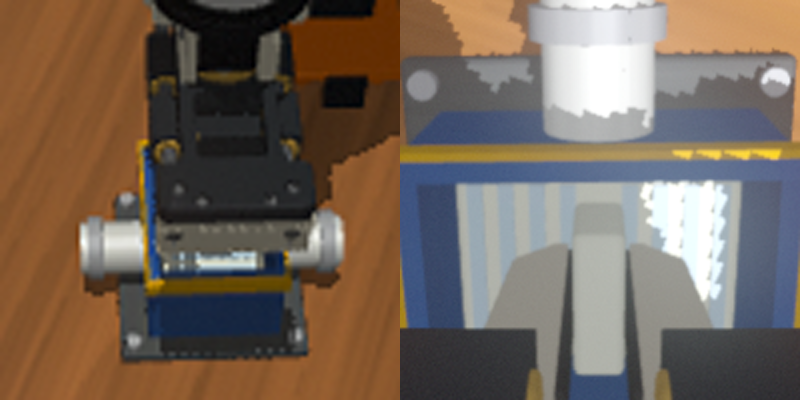

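Call:
drive_tool:
  moves:
    - {"ax": 0,"ay": 0,"az": 0,"tx": 0,"ty": 0,"tz": 0.002,"claw": 1}
    - {"ax": 0,"ay": 0,"az": 0,"tx": 0,"ty": 0,"tz": 0.004,"claw": 1}
    - {"ax": 0,"ay": 0,"az": 0,"tx": 0,"ty": 0,"tz": 0.005,"claw": 1}
    - {"ax": 0,"ay": 0,"az": 0,"tx": 0,"ty": 0,"tz": 0.005,"claw": 1}
    - {"ax": 0,"ay": 0,"az": 0,"tx": 0,"ty": 0,"tz": 0.005,"claw": 1}
    - {"ax": 0,"ay": 0,"az": 0,"tx": 0,"ty": 0,"tz": 0.005,"claw": 1}
    - {"ax": 0,"ay": 0,"az": 0,"tx": 0,"ty": 0,"tz": 0.005,"claw": 1}
    - {"ax": 0,"ay": 0,"az": 0,"tx": 0,"ty": 0,"tz": 0.005,"claw": 1}

```text
time: 13.0
tcp_pos: [0.4939, -0.0425, 0.0356]
ee_rot: [-0.17, 0.985, -0.0, 0.0]
ft_force: [-1.9, -1.4, 5.6]
finger_gap: 0.012
```

Contact at 5.6 N and z=0.0356, where the floor was predicted (0.0358). Releasing by a little and lifting.

Call:
drive_tool:
  moves:
    - {"ax": 0,"ay": 0,"az": 0,"tx": 0,"ty": 0,"tz": -0.0005,"claw": 0.7}
    - {"ax": 0,"ay": 0,"az": 0,"tx": 0,"ty": 0,"tz": -0.0005,"claw": 0.7}
    - {"ax": 0,"ay": 0,"az": 0,"tx": 0,"ty": 0,"tz": -0.0005,"claw": 0.7}
    - {"ax": 0,"ay": 0,"az": 0,"tx": 0,"ty": 0,"tz": -0.01,"claw": 0.7}
    - {"ax": 0,"ay": 0,"az": 0,"tx": 0,"ty": 0,"tz": -0.04,"claw": 0.7}
    - {"ax": 0,"ay": 0,"az": 0,"tx": 0,"ty": 0,"tz": -0.09,"claw": 0.7}
    - {"ax": 0,"ay": 0,"az": 0,"tx": 0,"ty": 0,"tz": -0.14,"claw": 0.7}
    - {"ax": 0,"ay": 0,"az": 0,"tx": 0,"ty": 0,"tz": -0.16,"claw": 0.4}

```text
time: 14.0
tcp_pos: [0.4946, -0.0426, 0.1991]
ee_rot: [-0.17, 0.985, -0.0, 0.002]
ft_force: [0.3, -0.1, 0.3]
finger_gap: 0.034
```

```bash
python3 snap.py wrist w10;  python3 snap.py side s10; python3 - <<'E'
from h import *
go([.4716,-.2375,.19],109.5)
a=pickle.load(open("s10.pkl","rb"))['color'][:,:,::-1];b=pickle.load(open("w10.pkl","rb"))['color'][:,:,::-1]
cv2.imwrite("pics/c14.png",np.hstack([cv2.resize(a[140:240,250:350],(400,400),interpolation=2),cv2.resize(b[80:280,175:375],(400,400),interpolation=2)]))
E
```

```text
t 14.1 tcp [ 0.4949 -0.0427  0.1984] gap 0.0411 F [-0.  -0.6  0.2] q7 1.74
SHIFT [ 0.0874 -0.1757  0.0084] TURN [-0.12  0.29  0.11]
```

View pics/c14.png

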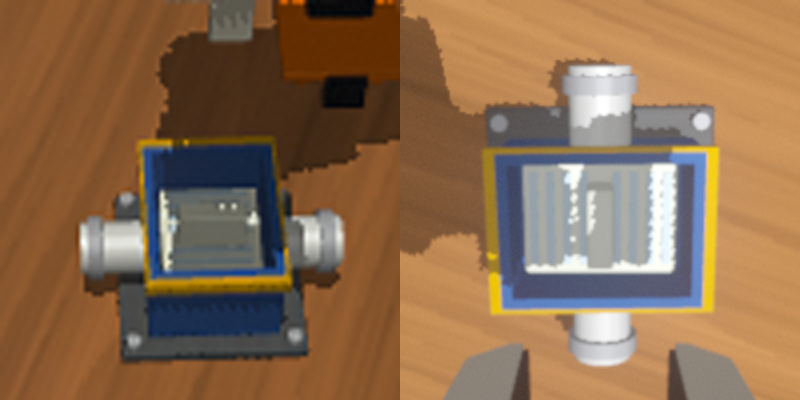

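The cassette is seated flat in the well, tab upright. Measuring the housing here and then moving to the cover.

```bash
python3 - <<'E'
from h import *
c=pickle.load(open("w10.pkl","rb"));s=c['s']
m=cv2.inRange(cv2.cvtColor(c['color'],cv2.COLOR_RGB2HSV),(18,150,110),(32,255,255)); z=np.zeros_like(m);z[145:245,205:345]=m[145:245,205:345]
z=cv2.morphologyEx(z,cv2.MORPH_OPEN,np.ones((2,2)))
px=np.argwhere(z)[:,::-1]; print(len(px),rect(c,px,.06,s),px.min(0),px.max(0))
E
```

```text
1197 (array([ 0.49530829, -0.04023212]), 101.18831634521484, 74.91067504882812, -69.83033752441406) [217 154] [335 238]
```

Call:
drive_tool:
  moves:
    - {"ax": 0,"ay": 0.3,"az": 0,"tx": 0.02,"ty": -0.04,"tz": 0.008,"claw": 0.4}
    - {"ax": 0,"ay": 0.3,"az": 0,"tx": 0.04,"ty": -0.08,"tz": 0.008,"claw": 0.4}
    - {"ax": 0,"ay": 0.3,"az": 0,"tx": 0.06,"ty": -0.12,"tz": 0.008,"claw": 0.4}
    - {"ax": 0,"ay": 0.3,"az": 0,"tx": 0.08,"ty": -0.16,"tz": 0.008,"claw": 0.4}
    - {"ax": 0,"ay": 0.3,"az": 0,"tx": 0.087,"ty": -0.176,"tz": 0.008,"claw": 0.4}
    - {"ax": 0,"ay": 0.3,"az": 0,"tx": 0.087,"ty": -0.176,"tz": 0.008,"claw": 0.4}
    - {"ax": 0,"ay": 0.3,"az": 0,"tx": 0.087,"ty": -0.176,"tz": 0.008,"claw": 0.4}
    - {"ax": 0,"ay": 0.3,"az": 0,"tx": 0.087,"ty": -0.176,"tz": 0.008,"claw": 0.4}

```text
time: 15.1
tcp_pos: [0.4724, -0.236, 0.1903]
ee_rot: [-0.171, 0.985, -0.001, 0.0]
ft_force: [-0.8, 0.4, 0.2]
finger_gap: 0.056
```

```bash
python3 snap.py wrist w11; python3 - <<'E'
from h import *
go([.4716,-.2375,.19],109.5)
c=pickle.load(open("w11.pkl","rb"));b=blob(c['color'],(5,180,80),(20,255,255),roi=(150,60,420,300))
print(rect(c,b,.030,c['s']),cv2.boundingRect(b.astype(np.int32)))
E
```

```text
t 15.15 tcp [ 0.4724 -0.2363  0.1904] gap 0.0554 F [-0.4 -0.3 -0.6] q7 2.13
SHIFT [ 0.0011 -0.0009  0.0004] TURN [-0.1   0.    0.23]
(array([ 0.47095752, -0.23769803]), 104.5254135131836, 74.38278198242188, -70.9661808013916) (216, 148, 115, 80)
```

View pics/w11.png

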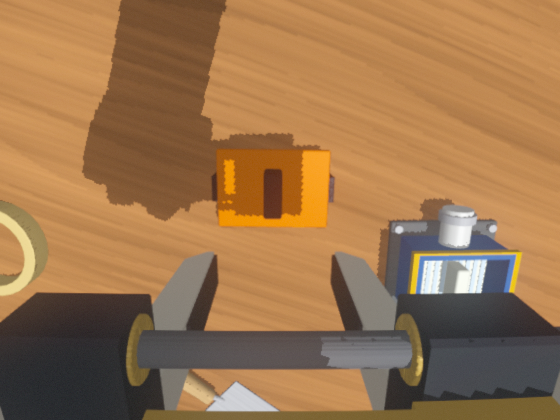

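Cover measures 104.5x74.4 mm, as specified, centred at (0.4710,-0.2377), with the grip bar at pixel (273,193). Descending to it.

```bash
python3 -c "
from h import *
go([.4712,-.2375,.028],109.2)"
```

```text
t 15.15 tcp [ 0.4724 -0.2363  0.1904] gap 0.0554 F [-0.4 -0.3 -0.6] q7 2.13
SHIFT [ 0.0015 -0.0005  0.1624] TURN [-0.1   0.    0.53]
```

Call:
drive_tool:
  moves:
    - {"ax": -0.1,"ay": 0,"az": 0.4,"tx": 0.0015,"ty": -0.0005,"tz": 0.04,"claw": 0.5}
    - {"ax": -0.1,"ay": 0,"az": 0.4,"tx": 0.0015,"ty": -0.0005,"tz": 0.08,"claw": 0.5}
    - {"ax": -0.1,"ay": 0,"az": 0.4,"tx": 0.0015,"ty": -0.0005,"tz": 0.12,"claw": 0.5}
    - {"ax": -0.1,"ay": 0,"az": 0.4,"tx": 0.0015,"ty": -0.0005,"tz": 0.145,"claw": 0.5}
    - {"ax": -0.1,"ay": 0,"az": 0.4,"tx": 0.0015,"ty": -0.0005,"tz": 0.155,"claw": 0.5}
    - {"ax": -0.1,"ay": 0,"az": 0.4,"tx": 0.0015,"ty": -0.0005,"tz": 0.162,"claw": 0.5}
    - {"ax": -0.1,"ay": 0,"az": 0.4,"tx": 0.0015,"ty": -0.0005,"tz": 0.162,"claw": 0.6}
    - {"ax": -0.1,"ay": 0,"az": 0.4,"tx": 0.0015,"ty": -0.0005,"tz": 0.162,"claw": 0.6}

```text
time: 16.15
tcp_pos: [0.4716, -0.2377, 0.0292]
ee_rot: [-0.168, 0.986, -0.0, 0.001]
ft_force: [-0.4, 0.6, 0.1]
finger_gap: 0.0374
```

```bash
python3 snap.py wrist w12;  python3 snap.py side s12; python3 - <<'E'
from h import *
go([.4712,-.2375,.024],109.2)
a=pickle.load(open("s12.pkl","rb"))['color'][:,:,::-1];b=pickle.load(open("w12.pkl","rb"))['color'][:,:,::-1]
cv2.imwrite("pics/c15.png",np.hstack([cv2.resize(a[90:190,285:385],(400,400),interpolation=2),cv2.resize(b[130:330,175:375],(400,400),interpolation=2)]))
E
```

```text
t 16.25 tcp [ 0.4716 -0.2378  0.0291] gap 0.0373 F [ 0.4 -0.3  0.7] q7 2.03
SHIFT [0.0003 0.0004 0.0051] TURN [-0.05  0.05  0.12]
```

View pics/c15.png

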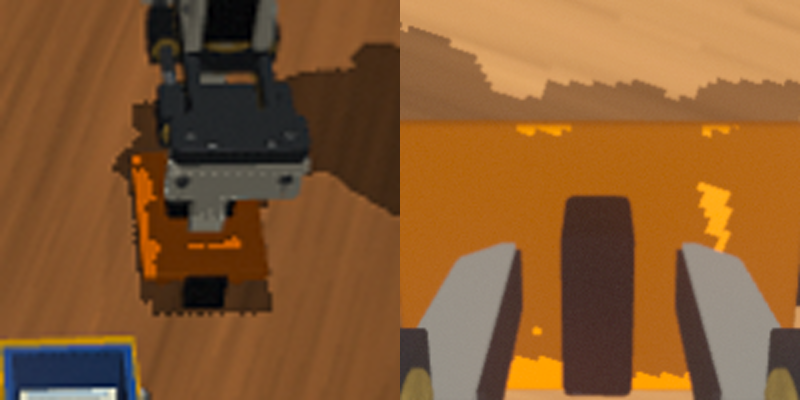

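The bar is centred between the fingers, with no contact yet. Easing down to find the plate.

Call:
drive_tool:
  moves:
    - {"ax": 0,"ay": 0,"az": 0.1,"tx": 0.0003,"ty": 0.0002,"tz": 0.002,"claw": 0.6}
    - {"ax": 0,"ay": 0,"az": 0.1,"tx": 0.0003,"ty": 0.0002,"tz": 0.004,"claw": 0.6}
    - {"ax": 0,"ay": 0,"az": 0.1,"tx": 0.0003,"ty": 0.0002,"tz": 0.005,"claw": 0.6}
    - {"ax": 0,"ay": 0,"az": 0.1,"tx": 0.0003,"ty": 0.0002,"tz": 0.006,"claw": 0.6}
    - {"ax": 0,"ay": 0,"az": 0.1,"tx": 0.0003,"ty": 0.0002,"tz": 0.006,"claw": 0.6}
    - {"ax": 0,"ay": 0,"az": 0.1,"tx": 0.0003,"ty": 0.0002,"tz": 0.006,"claw": 0.6}
    - {"ax": 0,"ay": 0,"az": 0.1,"tx": 0.0003,"ty": 0.0002,"tz": 0.006,"claw": 0.6}
    - {"ax": 0,"ay": 0,"az": 0.1,"tx": 0.0003,"ty": 0.0002,"tz": 0.006,"claw": 0.6}

```text
time: 17.25
tcp_pos: [0.4712, -0.2377, 0.0232]
ee_rot: [-0.167, 0.986, -0.0, 0.001]
ft_force: [-0.7, 0.2, 4.3]
finger_gap: 0.037
```

Contact at 4.3 N with TCP z=0.0232. That puts the fingertips 7 mm behind the TCP and resting on the plate. Gripping firmly.

Call:
drive_tool:
  moves:
    - {"ax": 0,"ay": 0,"az": 0,"tx": 0,"ty": 0,"tz": -0.0008,"claw": 1}
    - {"ax": 0,"ay": 0,"az": 0,"tx": 0,"ty": 0,"tz": -0.0008,"claw": 1}
    - {"ax": 0,"ay": 0,"az": 0,"tx": 0,"ty": 0,"tz": -0.0008,"claw": 1}
    - {"ax": 0,"ay": 0,"az": 0,"tx": 0,"ty": 0,"tz": -0.0008,"claw": 1}
    - {"ax": 0,"ay": 0,"az": 0,"tx": 0,"ty": 0,"tz": -0.0008,"claw": 1}
    - {"ax": 0,"ay": 0,"az": 0,"tx": 0,"ty": 0,"tz": -0.0008,"claw": 1}
    - {"ax": 0,"ay": 0,"az": 0,"tx": 0,"ty": 0,"tz": -0.03,"claw": 1}
    - {"ax": 0,"ay": 0,"az": 0,"tx": 0,"ty": 0,"tz": -0.07,"claw": 1}
  grip_force: 45

```text
time: 18.25
tcp_pos: [0.4704, -0.2371, 0.0931]
ee_rot: [-0.167, 0.986, 0.0, -0.001]
ft_force: [0.6, -0.5, -0.6]
finger_gap: 0.0156
```

```bash
python3 -c "
from h import *
go([.4945,-.0415,.17],109.8)"
```

```text
t 18.25 tcp [ 0.4704 -0.2371  0.0931] gap 0.0156 F [ 0.6 -0.5 -0.6] q7 2.06
SHIFT [-0.0872  0.1768 -0.0769] TURN [ 0.05 -0.06 -0.56]
```

Call:
drive_tool:
  moves:
    - {"ax": 0,"ay": 0,"az": 0,"tx": 0,"ty": 0,"tz": -0.04,"claw": 1}
    - {"ax": 0,"ay": 0,"az": -0.3,"tx": -0.015,"ty": 0.03,"tz": -0.075,"claw": 1}
    - {"ax": 0,"ay": 0,"az": -0.5,"tx": -0.035,"ty": 0.07,"tz": -0.077,"claw": 1}
    - {"ax": 0,"ay": 0,"az": -0.5,"tx": -0.055,"ty": 0.112,"tz": -0.077,"claw": 1}
    - {"ax": 0,"ay": 0,"az": -0.5,"tx": -0.075,"ty": 0.15,"tz": -0.077,"claw": 1}
    - {"ax": 0,"ay": 0,"az": -0.5,"tx": -0.087,"ty": 0.177,"tz": -0.077,"claw": 1}
    - {"ax": 0,"ay": 0,"az": -0.5,"tx": -0.087,"ty": 0.177,"tz": -0.077,"claw": 1}
    - {"ax": 0,"ay": 0,"az": -0.5,"tx": -0.087,"ty": 0.177,"tz": -0.077,"claw": 1}

```text
time: 19.25
tcp_pos: [0.4939, -0.0421, 0.1701]
ee_rot: [-0.171, 0.985, 0.0, -0.001]
ft_force: [0.6, -0.4, -1.2]
finger_gap: 0.0156
```

```bash
python3 -c "
from h import *
go([.4945,-.0415,.17],109.8)"; python3 snap.py wrist w13;  python3 snap.py side s13; python3 - <<'E'
from h import *
go([.4945,-.0415,.17],109.8)
b=pickle.load(open("w13.pkl","rb"))['color'][:,:,::-1]
cv2.imwrite("pics/c16.png",cv2.resize(b[110:230,190:360],None,fx=4.5,fy=4.5,interpolation=2))
E
```

```text
t 19.25 tcp [ 0.4939 -0.0421  0.1701] gap 0.0156 F [ 0.6 -0.4 -1.2] q7 1.72
SHIFT [-0.0007  0.0003  0.    ] TURN [ 0.04 -0.1  -0.07]
t 19.35 tcp [ 0.494  -0.0427  0.1701] gap 0.0157 F [-0.3 -0.  -0.7] q7 1.72
SHIFT [-0.0009  0.0009  0.0001] TURN [ 0.04 -0.09 -0.16]
```

View pics/c16.png

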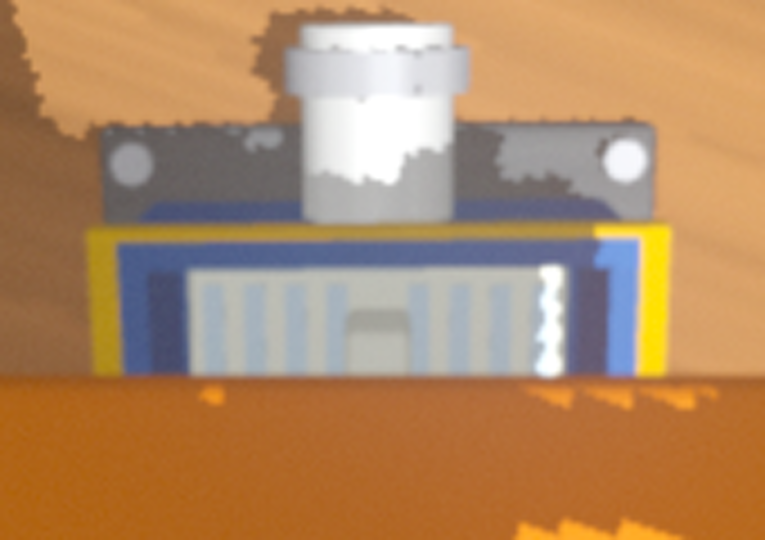

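View pics/s13.png

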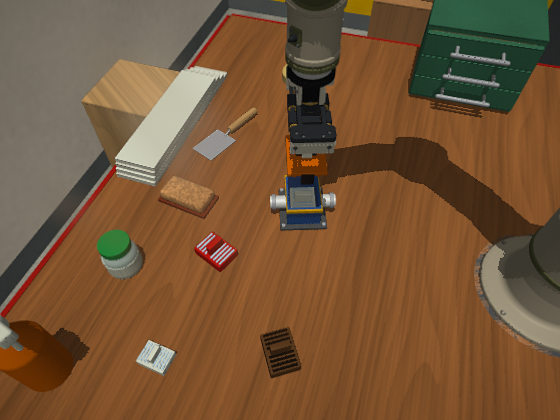

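```bash
python3 - <<'E'
from h import *
c=pickle.load(open("w13.pkl","rb"));s=c['s'];p=s['tcp_pos'];R=Ro.from_quat(s['ee_rot']).as_matrix()
def f(n,px,z):
    P=onz(c,px,z,s); T=(P-p)@R; d=P[0]-P[1]
    print(n,"tool",(T*1000).round(1).tolist(),"len",np.linalg.norm(d).round(4),"yaw",np.degrees(np.arctan2(d[1],d[0])).round(2),"midy",(T[:,1].mean()*1000).round(2))
g=lambda L:[(190+x/4.5-.4,110+y/4.5-.4) for x,y in L]
f("rimout",g([(88,227),(672,224)]),.06)
f("wellin",g([(118,244),(640,240)]),.06)
b=blob(c['color'],(3,170,70),(20,255,255),roi=(100,150,450,290))
x0,x1=b[:,0].min(),b[:,0].max();print(cv2.boundingRect(b.astype(np.int32)))
# top edge line fit
T=np.array([(x,b[b[:,0]==x][:,1].min()) for x in range(int(x0)+12,int(x1)-12)])
k=np.polyfit(T[:,0],T[:,1],1);print(k)
f("cover edge bottom",[(x0-.5,np.polyval(k,x0)-.5),(x1+.5,np.polyval(k,x1)-.5)],p[2]-.0015)
im=c['color'][:,:,::-1][140:290,170:380];cv2.imwrite("pics/c17.png",cv2.resize(im,None,fx=3.5,fy=3.5,interpolation=2))
E
```

```text
rimout tool [[36.1, -49.6, 110.1], [36.6, 50.2, 110.1]] len 0.0998 yaw -70.02 midy 0.3
wellin tool [[33.2, -44.6, 110.1], [33.8, 44.8, 110.1]] len 0.0894 yaw -69.88 midy 0.12
(165, 193, 219, 97)
[8.01650142e-03 1.92431198e+02]
cover edge bottom tool [[36.0, -53.2, 1.5], [35.1, 53.7, 1.6]] len 0.1068 yaw -70.8 midy 0.24
```

View pics/c17.png

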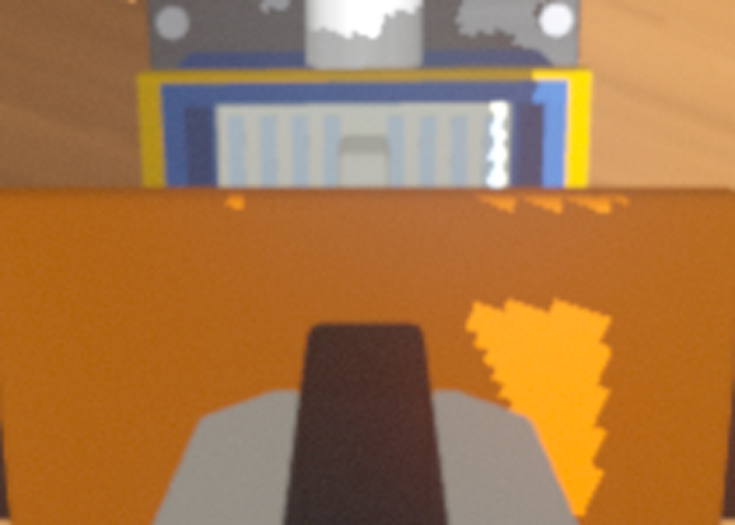

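Alignment: y offset is under 0.1 mm, x is within ~0.5 mm, and yaw is off by about 0.7°, which I'll correct. Descending to just above the mouth.

Call:
drive_tool:
  moves:
    - {"ax": 0,"ay": 0,"az": -0.65,"tx": 0.0002,"ty": 0.0001,"tz": 0.02,"claw": 1}
    - {"ax": 0,"ay": 0,"az": -0.65,"tx": 0.0002,"ty": 0.0001,"tz": 0.045,"claw": 1}
    - {"ax": 0,"ay": 0,"az": -0.65,"tx": 0.0002,"ty": 0.0001,"tz": 0.07,"claw": 1}
    - {"ax": 0,"ay": 0,"az": -0.65,"tx": 0.0002,"ty": 0.0001,"tz": 0.082,"claw": 1}
    - {"ax": 0,"ay": 0,"az": -0.65,"tx": 0.0002,"ty": 0.0001,"tz": 0.082,"claw": 1}
    - {"ax": 0,"ay": 0,"az": -0.65,"tx": 0.0002,"ty": 0.0001,"tz": 0.082,"claw": 1}
    - {"ax": 0,"ay": 0,"az": -0.65,"tx": 0.0002,"ty": 0.0001,"tz": 0.082,"claw": 1}
    - {"ax": 0,"ay": 0,"az": -0.65,"tx": 0.0002,"ty": 0.0001,"tz": 0.082,"claw": 1}

```text
time: 20.35
tcp_pos: [0.4939, -0.0426, 0.0886]
ee_rot: [-0.176, 0.984, 0.0, -0.0]
ft_force: [0.1, 0.7, -1.1]
finger_gap: 0.0157
```

```bash
python3 snap.py wrist w14;  python3 snap.py side s14; python3 snap.py top t14;  python3 - <<'E'
from h import *
go([.494,-.0422,.0615],110.3)
a=pickle.load(open("s14.pkl","rb"))['color'][:,:,::-1];b=pickle.load(open("w14.pkl","rb"))['color'][:,:,::-1]
cv2.imwrite("pics/c18.png",np.hstack([cv2.resize(a[140:240,250:350],(400,400),interpolation=2),cv2.resize(b[110:310,175:375],(400,400),interpolation=2)]))
E
```

```text
t 20.5 tcp [ 0.4937 -0.0426  0.0883] gap 0.0156 F [-0.4  0.3 -1.1] q7 1.67
SHIFT [-0.0004  0.0003  0.0268] TURN [ 0.03 -0.07 -0.01]
```

View pics/c18.png

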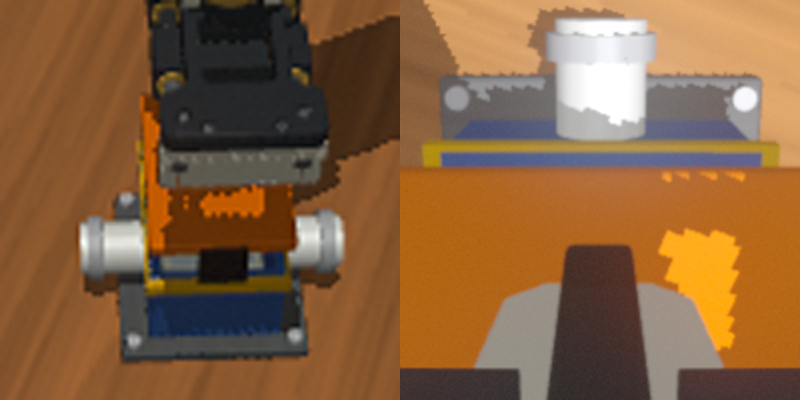

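The cover and rim edges now run parallel in the wrist crop (y≈145 and 168). Lowering the feet into the well.

Call:
drive_tool:
  moves:
    - {"ax": 0,"ay": 0,"az": 0,"tx": 0,"ty": 0.0002,"tz": 0.002,"claw": 1}
    - {"ax": 0,"ay": 0,"az": 0,"tx": 0,"ty": 0.0002,"tz": 0.004,"claw": 1}
    - {"ax": 0,"ay": 0,"az": 0,"tx": 0,"ty": 0.0002,"tz": 0.006,"claw": 1}
    - {"ax": 0,"ay": 0,"az": 0,"tx": 0,"ty": 0.0002,"tz": 0.008,"claw": 1}
    - {"ax": 0,"ay": 0,"az": 0,"tx": 0,"ty": 0.0002,"tz": 0.009,"claw": 1}
    - {"ax": 0,"ay": 0,"az": 0,"tx": 0,"ty": 0.0002,"tz": 0.01,"claw": 1}
    - {"ax": 0,"ay": 0,"az": 0,"tx": 0,"ty": 0.0002,"tz": 0.01,"claw": 1}
    - {"ax": 0,"ay": 0,"az": 0,"tx": 0,"ty": 0.0002,"tz": 0.01,"claw": 1}

```text
time: 21.5
tcp_pos: [0.4937, -0.0424, 0.0784]
ee_rot: [-0.176, 0.984, 0.0, -0.001]
ft_force: [-0.5, 1.0, -1.7]
finger_gap: 0.0161
```

Call:
drive_tool:
  moves:
    - {"ax": 0,"ay": 0,"az": 0,"tx": 0,"ty": 0,"tz": 0.001,"claw": 1}
    - {"ax": 0,"ay": 0,"az": 0,"tx": 0,"ty": 0,"tz": 0.002,"claw": 1}
    - {"ax": 0,"ay": 0,"az": 0,"tx": 0,"ty": 0,"tz": 0.003,"claw": 1}
    - {"ax": 0,"ay": 0,"az": 0,"tx": 0,"ty": 0,"tz": 0.004,"claw": 1}
    - {"ax": 0,"ay": 0,"az": 0,"tx": 0,"ty": 0,"tz": 0.005,"claw": 1}
    - {"ax": 0,"ay": 0,"az": 0,"tx": 0,"ty": 0,"tz": 0.006,"claw": 1}
    - {"ax": 0,"ay": 0,"az": 0,"tx": 0,"ty": 0,"tz": 0.007,"claw": 1}
    - {"ax": 0,"ay": 0,"az": 0,"tx": 0,"ty": 0,"tz": 0.008,"claw": 1}

```text
time: 22.5
tcp_pos: [0.4941, -0.0425, 0.0706]
ee_rot: [-0.176, 0.984, -0.0, -0.0]
ft_force: [1.3, -2.9, 5.5]
finger_gap: 0.0156
```

```bash
python3 snap.py wrist w15;  python3 snap.py side s15;  python3 - <<'E'
from h import *
go([.494,-.0422,.0615],110.3)
a=pickle.load(open("s15.pkl","rb"))['color'][:,:,::-1];b=pickle.load(open("w15.pkl","rb"))['color'][:,:,::-1]
cv2.imwrite("pics/c19.png",np.hstack([cv2.resize(a[140:240,250:350],(400,400),interpolation=2),cv2.resize(b[110:310,175:375],(400,400),interpolation=2)]))
E
```

```text
t 22.6 tcp [ 0.4942 -0.0427  0.0705] gap 0.0158 F [ 1.  -1.2  4.2] q7 1.66
SHIFT [-0.      0.0006  0.009 ] TURN [-0.01 -0.02 -0.03]
```

View pics/c19.png

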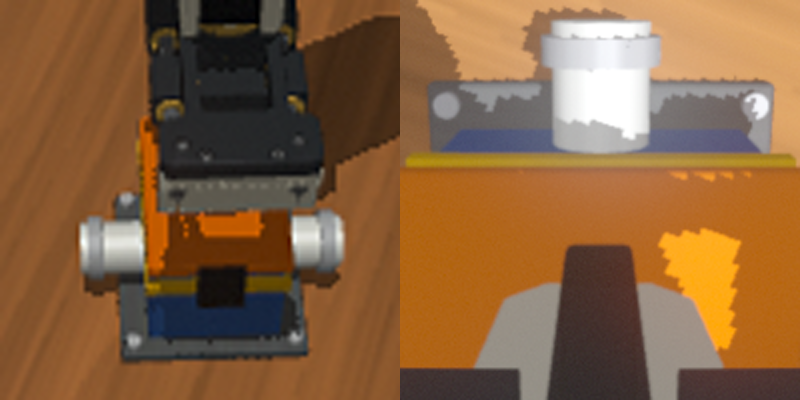

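The feet are in and the clips are riding on the rim at about 6 N, with little lateral load. Pressing straight down.

Call:
drive_tool:
  moves:
    - {"ax": 0,"ay": 0,"az": 0,"tx": 0,"ty": 0,"tz": 0.0015,"claw": 1}
    - {"ax": 0,"ay": 0,"az": 0,"tx": 0,"ty": 0,"tz": 0.003,"claw": 1}
    - {"ax": 0,"ay": 0,"az": 0,"tx": 0,"ty": 0,"tz": 0.0045,"claw": 1}
    - {"ax": 0,"ay": 0,"az": 0,"tx": 0,"ty": 0,"tz": 0.006,"claw": 1}
    - {"ax": 0,"ay": 0,"az": 0,"tx": 0,"ty": 0,"tz": 0.007,"claw": 1}
    - {"ax": 0,"ay": 0,"az": 0,"tx": 0,"ty": 0,"tz": 0.008,"claw": 1}
    - {"ax": 0,"ay": 0,"az": 0,"tx": 0,"ty": 0,"tz": 0.009,"claw": 1}
    - {"ax": 0,"ay": 0,"az": 0,"tx": 0,"ty": 0,"tz": 0.01,"claw": 1}

```text
time: 23.6
tcp_pos: [0.4938, -0.0424, 0.0618]
ee_rot: [-0.176, 0.984, -0.0, -0.0]
ft_force: [-8.2, 3.5, 41.6]
finger_gap: 0.0158
```

Call:
drive_tool:
  moves:
    - {"ax": 0,"ay": 0,"az": 0,"tx": 0,"ty": 0,"tz": 0.0,"claw": 1}
    - {"ax": 0,"ay": 0,"az": 0,"tx": 0,"ty": 0,"tz": 0.0,"claw": 1}
    - {"ax": 0,"ay": 0,"az": 0,"tx": 0,"ty": 0,"tz": 0.0,"claw": 1}
    - {"ax": 0,"ay": 0,"az": 0,"tx": 0,"ty": 0,"tz": 0.0,"claw": 1}
    - {"ax": 0,"ay": 0,"az": 0,"tx": 0,"ty": 0,"tz": 0.0,"claw": 0.6}
    - {"ax": 0,"ay": 0,"az": 0,"tx": 0,"ty": 0,"tz": 0.0,"claw": 0.6}
    - {"ax": 0,"ay": 0,"az": 0,"tx": 0,"ty": 0,"tz": 0.0,"claw": 0.6}
    - {"ax": 0,"ay": 0,"az": 0,"tx": 0,"ty": 0,"tz": 0.0,"claw": 0.6}

```text
time: 24.6
tcp_pos: [0.4938, -0.0425, 0.0617]
ee_rot: [-0.176, 0.984, -0.0, -0.0]
ft_force: [-0.1, -0.2, -0.0]
finger_gap: 0.0373
```

```bash
python3 snap.py side s16;  python3 - <<'E'
from h import *
go([.494,-.0422,.0615],110.3)
a=pickle.load(open("s16.pkl","rb"))['color'][:,:,::-1]
cv2.imwrite("pics/c20.png",cv2.resize(a[150:240,260:350],(600,600),interpolation=2))
E
```

```text
t 24.65 tcp [ 0.4938 -0.0425  0.0617] gap 0.0369 F [-0.3 -0.1  0.4] q7 1.65
SHIFT [-0.0003  0.0002  0.0002] TURN [-0.02 -0.02 -0.01]
```

View pics/c20.png

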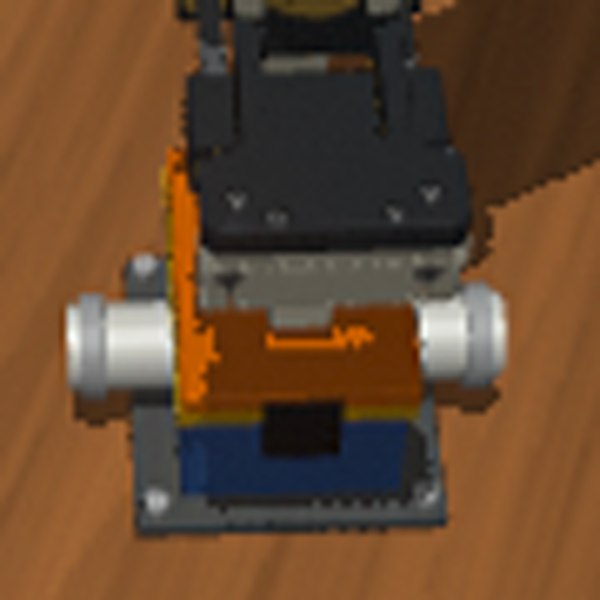

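The fingers are open and the plate appears to lie on the rim. I'll push with the open fingertips on the plate as a height and firmness check. The home plate top at 0.068 should meet them at TCP ≈0.061.

Call:
drive_tool:
  moves:
    - {"ax": 0,"ay": 0,"az": 0,"tx": 0,"ty": 0,"tz": 0.001,"claw": 0.6}
    - {"ax": 0,"ay": 0,"az": 0,"tx": 0,"ty": 0,"tz": 0.002,"claw": 0.6}
    - {"ax": 0,"ay": 0,"az": 0,"tx": 0,"ty": 0,"tz": 0.003,"claw": 0.6}
    - {"ax": 0,"ay": 0,"az": 0,"tx": 0,"ty": 0,"tz": 0.003,"claw": 0.6}
    - {"ax": 0,"ay": 0,"az": 0,"tx": 0,"ty": 0,"tz": 0.003,"claw": 0.6}
    - {"ax": 0,"ay": 0,"az": 0,"tx": 0,"ty": 0,"tz": 0.003,"claw": 0.6}
    - {"ax": 0,"ay": 0,"az": 0,"tx": 0,"ty": 0,"tz": 0.003,"claw": 0.6}
    - {"ax": 0,"ay": 0,"az": 0,"tx": 0,"ty": 0,"tz": 0.003,"claw": 0.6}

```text
time: 25.65
tcp_pos: [0.494, -0.0425, 0.061]
ee_rot: [-0.176, 0.984, -0.001, 0.001]
ft_force: [-7.7, 1.2, 41.1]
finger_gap: 0.0373
```

Firm contact at TCP z = 0.061, exactly where the fully-home height predicts. Retreating to look.

Call:
drive_tool:
  moves:
    - {"ax": 0,"ay": 0,"az": 0,"tx": 0,"ty": 0,"tz": -0.005,"claw": 0.6}
    - {"ax": 0,"ay": 0,"az": 0,"tx": 0,"ty": 0,"tz": -0.03,"claw": 0.6}
    - {"ax": 0,"ay": 0,"az": 0,"tx": 0,"ty": 0,"tz": -0.08,"claw": 0.6}
    - {"ax": 0,"ay": 0,"az": 0,"tx": -0.02,"ty": 0,"tz": -0.13,"claw": 0.6}
    - {"ax": 0,"ay": 0,"az": 0,"tx": -0.06,"ty": 0,"tz": -0.16,"claw": 0.6}
    - {"ax": 0,"ay": 0,"az": 0,"tx": -0.09,"ty": 0,"tz": -0.17,"claw": 0.6}
    - {"ax": 0,"ay": 0,"az": 0,"tx": -0.09,"ty": 0,"tz": -0.17,"claw": 0.6}
    - {"ax": 0,"ay": 0,"az": 0,"tx": -0.09,"ty": 0,"tz": -0.17,"claw": 0.6}

```text
time: 26.65
tcp_pos: [0.5769, -0.0114, 0.2304]
ee_rot: [-0.176, 0.984, -0.001, -0.0]
ft_force: [0.7, 0.5, -0.5]
finger_gap: 0.0375
```

```bash
python3 snap.py wrist w17; python3 snap.py side s17; python3 - <<'E'
from h import *
go([.494,-.0422,.0615],110.3)
a=pickle.load(open("s17.pkl","rb"))['color'][:,:,::-1];b=pickle.load(open("w17.pkl","rb"));c=b;s=b['s']
m=blob(c['color'],(3,170,70),(20,255,255),roi=(60,10,480,290))
print(rect(c,m,.068,s),cv2.boundingRect(m.astype(np.int32)))
x,y,w,h=cv2.boundingRect(m.astype(np.int32)); x=max(x-30,0);y=max(y-40,0)
v=b['color'][:,:,::-1][y:y+h+80,x:x+w+60]
cv2.imwrite("pics/c21.png",np.hstack([cv2.resize(a[150:240,260:350],(400,400),interpolation=2),cv2.resize(v,(400,400),interpolation=2)]))
E
```

```text
t 26.75 tcp [ 0.5768 -0.0116  0.2305] gap 0.0372 F [-0.1  0.2 -0.6] q7 1.71
SHIFT [0.0882 0.0002 0.169 ] TURN [-0.08 -0.03 -0.03]
(array([ 0.49439328, -0.04222226]), 104.08615112304688, 74.59903717041016, -69.93362808227539) (213, 46, 122, 90)
```

View pics/c21.png

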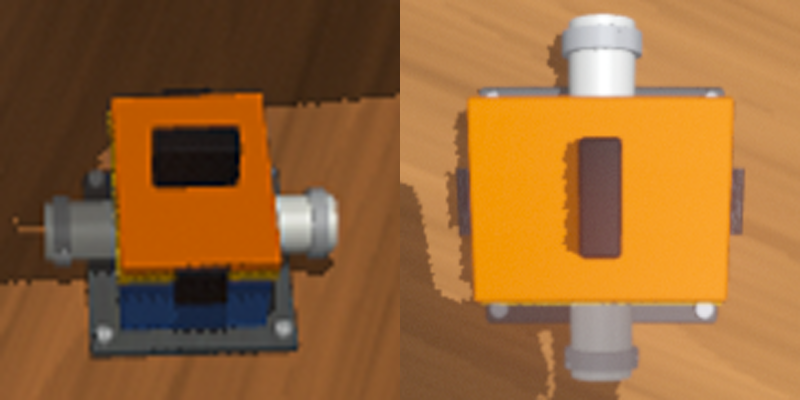

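```bash
python3 -c "
from workcell import job,status
print(job.finish_job()); print(status.observe()['time'])"
```

```text
the job is handed in; nothing more can be done
None
the job is handed in; nothing more can be done
```

The clean white cassette is seated in the housing and the orange cover is pressed home over it. I handed the job in at about 27 s of robot time. I did not touch the clogged brown cassette or the look-alikes (the small white and the red).

**First grasp missed:** It closed above the tab because the fingertips sit about 7 mm behind the reported TCP, not 22 mm ahead as stated. I confirmed this by triangulating from two cameras and by touching the plate, then gripped lower. Nothing was disturbed.

**Last checks:**
- **Cassette:** It met the well floor at TCP z = 0.0356 m, against 0.0358 expected. After release it lay flat and inside the well walls.
- **Cover:** The cover came to a hard stop at about 41 N with TCP z = 0.0618 m, against 0.0617 expected when home. The open fingertips then met the plate at z = 0.061 m, its home height. Seen from above at that height it measures 104.1 x 74.6 mm, aligned with the housing.
- **Clips:** Both stick out evenly, by about as much as when free, so they look snapped. The snap itself I only judged from the pictures and the hard stop.

**Disagreements:**
- The top camera differed from the wrist camera by about 3 mm in y, so I used the wrist camera.
- The two final pushes reached about 41 N at the wrist, through the fingers and the held cover. That is well under the 120 N wrist limit, and the gripper's body did not appear to touch anything.

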